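# Weigh out the headdress counterweight

## Robot

A 6-joint arm with a two-finger parallel gripper is mounted at the origin on the work surface. World frame = base frame: x ahead of the robot, y to its left, z up, the work surface at z = 0. Lengths are in m, angles in rad, forces in N, time in s.
With the tool pointing down it reaches from about 0.35 to 0.775 m from the base axis. Payload 5.5 kg.
Tool frame: the origin (TCP) lies at the very end of the fingers, on their centre line; the grasp point (between the pads) lies 19 mm behind it; z points along the fingers, y is the direction in which the jaws open and shut (so a half turn about z gives the same grasp; the last joint's range is limited). The gripper opens to 85 mm and grips with 20 to 120 N. Pads are 22 mm wide; open, the fingers measure 114 mm over their backs; the gripper's body (76 mm by 85 mm) begins 54 mm behind the grasp point. The pads swing forward as they close: fully open they stand 13 mm farther back than shut.
Start: joints at [-1.281, 0.313, 0.046, 1.304, 0, 1.431], TCP at [0.24, -0.523, 0.231] pointing down, gripper open.
Joint ranges: [-2.76, 2.76], [-0.86, 1.69], [-1.03, 1.26], [-2.2, 2.34], [-1.47, 1.5], [-3.14, 3.14]. Speed limits (rad/s): [2.57, 2.57, 3.14, 3.14, 3.14, 3.14].

## Interface

Orientations are given as a unit quaternion [w, x, y, z].
In Python, from workcell import get_state, vision, workorder, silhouettes, tip_of gives the robot as it stands.
- The arm moves only by the shell command python3 -m inch 'ROWS' [FORCE]. ROWS is JSON, a list of rows, each a list of 7 numbers: the shift along the tool's x, y, z in cm, then the turn, a rotation vector about the tool's x, y, z in degrees, then the finger opening in cm, from 0 to 8.54. In form: [[dx, dy, dz, rx, ry, rz, hand], ...]. A call has 1 to 5 rows; each row shifts and turns the commanded pose from where the row before left it, along the tool's axes as they then stand; what a row does not reach is not made up. A row lasts 1/10 s, in which the tool goes at most 50 mm and 8.59 degrees, less where a joint would pass 70% of its speed; a pose out of reach is approached as far as the arm can. A call with a gripper value outside its range is refused whole. The fingers move at their own pace and stop on an object; FORCE is the grip in N (left out, the last holds). Time passes only in rows, so rows that do not move let the fingers close. It gives the time, the measured TCP pose, the force and the opening at its end, in the units of the state.
- get_state(): the state, without advancing time (a new reading comes with each control period).
- vision.read_camera(name): name is "scene" or "top" or "wrist"; returns a dict with "pixels" (384x512x3 uint8, red, green, blue), "depth" (384x512 float32, m along the optical axis (not along the pixel's ray), 0 where there is no reading), "mtx" (3x3 intrinsics, pixels), "T" (4x4, takes a point from camera to world coordinates); the wrist camera has in their place "tool_from_camera" (4x4, takes a point from camera to tool coordinates, whose origin is the TCP and whose axes are the flange's). Camera axes: x right, y up, looking along -z (the intrinsics and any distortion apply to the point x, -y, -z); pixel columns grow to the right and rows downward; lengths in m; the calibration is good to about 2 mm. A picture is of the moment at which its call begins: read the wrist's pose just before it.
- workorder.hand_in(): hands the job in, once; it reports no verdict.
Trained networks look in a picture, given as the dict that the camera call returned (one of the last four; its "shot" number tells which), for a name from the list of things; names that differ only in an ending like _2 or _b are one class to them, and where a whole thing is asked for, a point or a joint stands for the part that bears it (a point fixed in the world has none). Each returns a list of dicts, best first, with "confidence" (0 to 1); they miss things now and then, are a little off and sometimes report something else, mostly with a low value. They report only what shows in the picture. A call takes as long as a camera call.
- silhouettes(picture, label): "mask" (384x512 bool, what is visible of it) and "location" ([column, row] in pixels, amid what is visible of it).
- tip_of(picture, label): "location" ([column, row] in pixels: a listed point, or the origin of a listed thing).
The state is a dict: "clock": time; "joint_pos": joint angles; "qvel": joint speeds; "tau": joint torques, N m; "tcp_pos": TCP position; "orientation": TCP orientation; "wrist_force": force on the tool from outside, world axes, zero at the start; "ft_torque": the same for the moment, N m; "finger_gap": finger opening in m.
Only numpy, scipy, OpenCV 4.12 (cv2) and the standard library are available. Lean on these libraries where they do the work, as an engineer would, in place of code of your own. Each camera call takes 0.05 s, during which the arm holds its last target.

## Task

First lift the canister by its handle off the spring scale and stand it on the cork mat. Then make up the headdress's counterweight: put brass slugs from the felt on the scale's pan until, left alone, its pointer comes to rest between the two black lines on the white plate. Leave that set on the pan and put all the slugs that are left over into the pink tray, without disturbing the jar, mirror and compact.

Things in the scene. Friction and masses are not known exactly. Their poses are not given: they have to be found in the camera images.
- scale: Spring platform scale, fixed to the table: grey housing 140 x 150 x 34 mm, above it a sprung square steel pan, and on the far side (its +x) an upright white plate 64 mm wide (along y), 150 mm high and 6 mm thick, centred 108 mm from the axis. Origin: on the table under the pan's centre.
- pan (a joint): How far the scale's pan has sunk, in m: 0 empty, 0.080 at the bottom stop; about 12 mm for each 100 g. The pointer is between the two black lines from 0.053 to 0.067.
- pan_floor (a point): Centre of the top face of the pan's floor; sinks with the pan (125 mm above the table when empty). The pan is 170 mm along its x by 180 mm along its y, with a rim 3 mm thick standing 11 mm above the floor. Axes as the scale's.
- pointer (a point): On the dark steel pointer bar (44 mm long, 3 mm high, reaching in from the +y side to the middle of the plate) that moves with the pan, level with its floor, across the far (+x) face of the white plate.
- band (a point): Point on the far face of the white plate midway between the two black level lines (each 2 mm thick, centres 18 mm apart); the pointer is here when the pan has sunk 60 mm.
- canister: White closed canister, 84 mm in diameter, about 80 mm high, 350 to 450 g, standing on the pan at the start. Fixed arched handle over it along its y axis: a wooden grip bar 56 mm long (y), 14 mm wide (x), 14 mm high, its centre 122 mm above the origin. Origin: centre of its underside, z up.
- cork: Round cork mat, 116 mm in diameter, 5 mm thick, fixed to the table between the robot and the scale. Origin: centre of its underside.
- felt: Grey felt mat on the table, 260 mm (x) by 240 mm (y), 3 mm thick, on which the brass slugs stand at the start, left or right of the scale. Origin: centre of its underside.
- case: Open pink tray of a make-up case, fixed, 250 mm (x) by 210 mm (y) outside, walls 6 mm thick and 45 mm high, grey lining; on the other side of the scale from the felt. Origin: centre of its underside.
- case_in (a point): Centre of the tray's lining (its inner floor), axes as the tray's.
- jar: Bystander: ceramic jar 52 mm in diameter, 55 mm high. Origin: centre of its underside.
- mirror: Bystander: round hand mirror lying flat, 100 mm in diameter, 10 mm thick, handle along its -x to 135 mm. Origin: under the centre of the disc.
- compact: Bystander: black powder compact, a disc 66 mm in diameter, 16 mm high. Origin: centre of its underside.
- large1: Large brass slug: upright cylinder 40 mm in diameter, 22 mm high, 170 to 230 g. Origin: centre of its underside, z up. May be absent.
- large2: Large brass slug: upright cylinder 40 mm in diameter, 22 mm high, 170 to 230 g. Origin: centre of its underside, z up. May be absent.
- large3: Large brass slug: upright cylinder 40 mm in diameter, 22 mm high, 170 to 230 g. Origin: centre of its underside, z up. May be absent.
- small1: Small brass slug: upright cylinder 28 mm in diameter, 20 mm high, 80 to 110 g. Origin: centre of its underside, z up. May be absent.
- small2: Small brass slug: upright cylinder 28 mm in diameter, 20 mm high, 80 to 110 g. Origin: centre of its underside, z up. May be absent.
- small3: Small brass slug: upright cylinder 28 mm in diameter, 20 mm high, 80 to 110 g. Origin: centre of its underside, z up. May be absent.
- small4: Small brass slug: upright cylinder 28 mm in diameter, 20 mm high, 80 to 110 g. Origin: centre of its underside, z up. May be absent.

How it is judged:
By the outcome, as a careful person would: the job done as asked, in the order asked, and still so for the second after the job is handed in, with the robot touching nothing.
Of large1, large2, large3, small1, small2, small3, small4 only 5 to 7 are there at a start; the rules pass over those that are not, and their reading is None.
At some moment in a run one of large1, large2, large3, small1, small2, small3, small4 may be knocked a few centimetres aside while the robot is not near it.
It also fails if it takes over 210 s, if anything falls off the work surface, if the arm or the gripper's body presses on something with over 40 N, if the wrist force passes 120 N, or if a joint passes its speed limit or range.

## Working session

There is one attempt and no reset: what is moved stays moved. The work goes in short steps, Python scripts to look and compute and a shell command to move; the robot and the scene stay as the last step left them, time stands still between calls to the robot, and variables do not carry over. Pictures are saved under pics/ and viewed, and the job is handed in when it is done.

```bash
ls; mkdir -p pics
cat > h.py <<'E'
import numpy as np, cv2
from workcell import get_state, vision, workorder, silhouettes, tip_of
def snap(cam,name=None):
    p=vision.read_camera(cam)
    if name: cv2.imwrite('pics/'+name+'.png',cv2.cvtColor(p['pixels'],cv2.COLOR_RGB2BGR))
    return p
def cam_T(p):
    if 'T' in p: return np.array(p['T'])
    s=get_state(); q=s['orientation']
    from scipy.spatial.transform import Rotation as R
    M=np.eye(4);M[:3,:3]=R.from_quat([q[1],q[2],q[3],q[0]]).as_matrix();M[:3,3]=s['tcp_pos']
    return M@np.array(p['tool_from_camera'])
def pts(p,T=None):
    T=cam_T(p) if T is None else T
    K=np.array(p['mtx']);d=np.array(p['depth']);v,u=np.mgrid[:384,:512]
    X=np.stack([(u-K[0,2])/K[0,0]*d,-(v-K[1,2])/K[1,1]*d,-d,np.ones_like(d)],-1)
    return (X@T.T)[...,:3]
def onz(p,uv,z,T=None):
    T=cam_T(p) if T is None else T
    K=np.array(p['mtx']);r=np.array([(uv[0]-K[0,2])/K[0,0],-(uv[1]-K[1,2])/K[1,1],-1])
    w=T[:3,:3]@r;o=T[:3,3];return o+w*(z-o[2])/w[2]
E
python3 - <<'E'
from h import *
s=get_state();print({k:np.round(v,3) for k,v in s.items()})
for c in ('top','scene','wrist'):
    p=snap(c,c+'0'); print(c,[k for k in p]);
E
```

```text
pics
{'clock': np.float64(0.0), 'joint_pos': array([-1.281,  0.314,  0.045,  1.304,  0.   ,  1.431]), 'qvel': array([ 0.001, -0.   , -0.   ,  0.   , -0.001, -0.   ]), 'tau': array([-1.0000e-03, -4.8062e+01,  2.9853e+01,  1.9000e-02, -0.0000e+00,
       -0.0000e+00]), 'tcp_pos': array([ 0.239, -0.522,  0.23 ]), 'orientation': array([-0.001,  0.977,  0.213, -0.   ]), 'wrist_force': array([-0.741, -0.356,  1.022]), 'ft_torque': array([ 0.013, -0.016,  0.002]), 'finger_gap': np.float64(0.085)}
top ['pixels', 'depth', 'mtx', 'T', 'shot']
scene ['pixels', 'depth', 'mtx', 'T', 'shot']
wrist ['pixels', 'depth', 'mtx', 'tool_from_camera', 'shot']
```

View pics/top0.png

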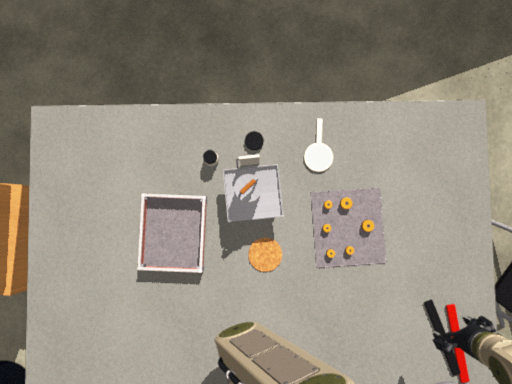

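View pics/scene0.png

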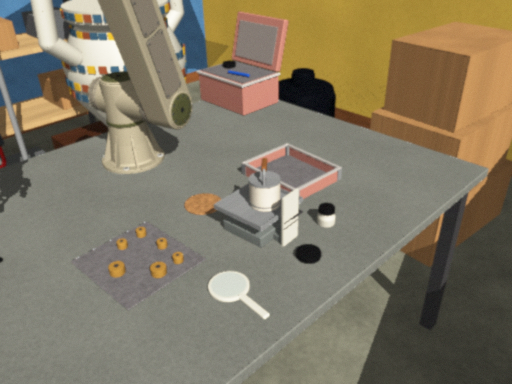

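```bash
cat > find.py <<'E'
from h import *
import sys
# list of slugs
def locate(p,names,P=None):
    P=pts(p) if P is None else P
    out={}
    for n in names:
        for r in silhouettes(p,n)[:8]:
            m=np.array(r['mask']); 
            if r['confidence']<0.3: continue
            q=P[m&(np.array(p['depth'])>0)]
            if len(q)<5: continue
            zt=np.percentile(q[:,2],90); top=q[q[:,2]>zt-0.006]
            c=(top[:,:2].max(0)+top[:,:2].min(0))/2
            print(n,round(r['confidence'],2),np.round(r['location']),'n',m.sum(),'cen',np.round(c,4),'mean',np.round(top[:,:2].mean(0),4),'ext',np.round(np.ptp(top[:,:2],axis=0),3),'ztop',round(zt,4))
E
python3 - <<'E'
from find import *
p=snap('top'); P=pts(p)
locate(p,['canister','cork','felt','case','jar','mirror','compact','large1','small1','scale','pan'],P)
for n in ['canister','cork','pan_floor','case_in','scale','large1','small1','pointer','band','felt','case']:
    print(n,[(round(r['confidence'],2),np.round(r['location'])) for r in tip_of(p,n)[:7]])
print(np.array(p['T']).round(3),p['mtx'])
E
```

```text
canister 0.6 [248. 187.] n 627 cen [0.642  0.0345] mean [0.6423 0.0355] ext [0.041 0.045] ztop 0.202
cork 0.74 [172. 229.] n 4947 cen [0.5073 0.2949] mean [0.5029 0.2995] ext [0.261 0.226] ztop 0.0431
felt 0.71 [347. 227.] n 4937 cen [ 0.5155 -0.3039] mean [ 0.5128 -0.3026] ext [0.269 0.251] ztop 0.0062
case 0.61 [172. 230.] n 4990 cen [0.507  0.2935] mean [0.5043 0.2982] ext [0.262 0.225] ztop 0.0432
case 0.3 [259. 198.] n 2272 cen [0.641  0.0206] mean [0.6306 0.0212] ext [0.197 0.187] ztop 0.0801
jar 0.66 [209. 157.] n 171 cen [0.7573 0.162 ] mean [0.7572 0.1641] ext [0.041 0.04 ] ztop 0.0573
jar 0.65 [346. 228.] n 4846 cen [ 0.5125 -0.3029] mean [ 0.5118 -0.3034] ext [0.268 0.249] ztop 0.0061
mirror 0.61 [320. 154.] n 774 cen [ 0.8017 -0.2051] mean [ 0.772  -0.2066] ext [0.183 0.098] ztop 0.0133
compact 0.59 [254. 140.] n 266 cen [0.8175 0.0166] mean [0.818 0.017] ext [0.063 0.059] ztop 0.0193
large1 0.63 [344. 201.] n 94 cen [ 0.5952 -0.292 ] mean [ 0.5963 -0.2921] ext [0.034 0.032] ztop 0.028
small1 0.45 [326. 229.] n 66 cen [ 0.5131 -0.2266] mean [ 0.5133 -0.2262] ext [0.024 0.
[... 800 characters left out ...]
), (0.49, array([345., 203.])), (0.42, array([366., 225.]))]
small1 [(0.62, array([327., 207.])), (0.58, array([327., 255.])), (0.41, array([323., 230.])), (0.15, array([256., 142.]))]
pointer [(0.55, array([244., 162.])), (0.32, array([350., 246.])), (0.21, array([347., 225.]))]
band [(0.67, array([246., 158.]))]
felt [(0.88, array([348., 224.]))]
case [(0.6, array([173., 234.]))]
[[-1.500e-02  9.980e-01 -5.800e-02  5.400e-01]
 [-1.000e+00 -1.500e-02 -0.000e+00  4.000e-03]
 [-1.000e-03  5.800e-02  9.980e-01  1.332e+00]
 [ 0.000e+00  0.000e+00  0.000e+00  1.000e+00]] [[385.91283419   0.         257.7789986 ]
 [  0.         385.91283419 197.85271993]
 [  0.           0.           1.        ]]
```

```bash
cat > to.py <<'E'
from h import *
import sys
from scipy.spatial.transform import Rotation as R
def pose():
    s=get_state();q=s['orientation'];return np.array(s['tcp_pos']),R.from_quat([q[1],q[2],q[3],q[0]]),s
def to(x,y,z,yaw=None,quiet=False):
    t,r,s=pose();M=r.as_matrix();cy=np.degrees(np.arctan2(M[1,0],M[0,0]))
    d=M.T@(np.array([x,y,z])-t)*100
    if yaw is None: yaw=cy
    a=np.radians(yaw);Rt=np.array([[np.cos(a),np.sin(a),0],[np.sin(a),-np.cos(a),0],[0,0,-1]])
    rv=np.degrees((r.inv()*R.from_matrix(Rt)).as_rotvec())
    print('t',round(float(s['clock']),2),'tcp',t.round(4),'yaw',round(cy,1),'J6',round(float(s['joint_pos'][5]),2),'gap',round(float(s['finger_gap']),4),'F',np.round(s['wrist_force'],1))
    print('  shift cm',d.round(2),'rotvec deg',rv.round(1))
if __name__=='__main__': to(*map(float,sys.argv[1:]))
E
python3 - <<'E'
from find import *
p=snap('top'); P=pts(p); hsv=cv2.cvtColor(p['pixels'],cv2.COLOR_RGB2HSV)
m=(hsv[...,1]>150)&(hsv[...,0]>12)&(hsv[...,0]<35)&(hsv[...,2]>60)
m=cv2.morphologyEx(m.astype(np.uint8),cv2.MORPH_CLOSE,np.ones((5,5)))
n,l,st,c=cv2.connectedComponentsWithStats(m)
for i in range(1,n):
    if st[i,4]>20:
        (cx,cy),rad=cv2.minEnclosingCircle(np.argwhere(l==i)[:,::-1].astype(np.float32))
        print('blob',c[i].round(1),(round(cx,1),round(cy,1)),round(rad,1),st[i,4],onz(p,c[i],0.02).round(4),onz(p,(cx,cy),0.005).round(4))
# handle
ok=(P[...,2]>0.185)&(np.abs(P[...,0]-.64)<.1)&(np.abs(P[...,1]-.03)<.1)
q=P[ok]; print(len(q),q.mean(0),q.min(0),q.max(0)); 
print(cv2.minAreaRect(q[:,:2].astype(np.float32)*1000))
w=np.linalg.svd(q[:,:2]-q[:,:2].mean(0))[2][0]; print('bar dir',np.degrees(np.arctan2(w[1],w[0])))
# lid
ok=(P[...,2]>0.14)&(P[...,2]<.175)&(np.abs(P[...,0]-.64)<.08)&(np.abs(P[...,1]-.03)<.08)
q=P[ok];print('lid',cv2.minEnclosingCircle(q[:,:2].astype(np.float32)*1000),np.median(q[:,2]))
ok=(P[...,2]>0.06)&(P[...,2]<.11)&(np.abs(P[...,0]-.64)<.13)&(np.abs(P[...,1]-.03)<.13)
q=P[ok];print('pan',cv2.minAreaRect(q[:,:2].astype(np.float32)*1000),np.median(q[:,2]))
r=silhouettes(p,'mirror')
E
```

```text
blob [247.6 185.8] (248.0, 186.0) 8.6 59 [0.6588 0.0388 0.02  ] [0.6595 0.0378 0.005 ]
blob [ 13.1 237.8] (7.5, 238.5) 56.0 2998 [0.4938 0.8357 0.02  ] [0.4912 0.8643 0.005 ]
blob [345.7 203. ] (345.6, 203.0) 5.9 107 [ 0.5951 -0.2944  0.02  ] [ 0.5958 -0.2973  0.005 ]
blob [327.6 204.4] (327.6, 204.2) 4.0 52 [ 0.5915 -0.2325  0.02  ] [ 0.5925 -0.2353  0.005 ]
blob [367.4 225.5] (367.3, 225.4) 5.9 115 [ 0.5179 -0.3656  0.02  ] [ 0.5177 -0.3696  0.005 ]
blob [326.3 227.8] (326.2, 227.8) 4.0 51 [ 0.5121 -0.2261  0.02  ] [ 0.5119 -0.2286  0.005 ]
blob [264.6 254.4] (264.7, 254.4) 16.4 827 [ 0.4256 -0.0155  0.02  ] [ 0.4244 -0.016   0.005 ]
blob [349.2 250.1] (349.1, 250.0) 4.1 54 [ 0.4359 -0.3016  0.02  ] [ 0.435 -0.305  0.005]
blob [330.3 253.1] (330.1, 253.0) 4.2 54 [ 0.4265 -0.2374  0.02  ] [ 0.4257 -0.2397  0.005 ]
879 [0.55216138 0.00804765 1.20132656] [0.54034308 0.00448056 0.18807011] [0.66641135 0.06326466 1.33248616]
((602.4158935546875, 34.68753433227539), (126.25959014892578, 55.861568450927734), 2.083054304122925)
bar dir 16.046834717090842
lid ((642.7440185546875, 35.6345100402832), 42.9731330871582) 0.1544184923220593
pan ((654.208251953125, 34.91461181640625), (215.97006225585938, 201.68899536132812), 5.028361797332764) 0.0749828598853508
```

```bash
python3 -c "
import cv2;i=cv2.imread('pics/top0.png')[120:280,120:400];cv2.imwrite('pics/top0z.png',cv2.resize(i,None,fx=2.8,fy=2.8,interpolation=cv2.INTER_CUBIC))"
```

```text
(no output)
```

View pics/top0z.png

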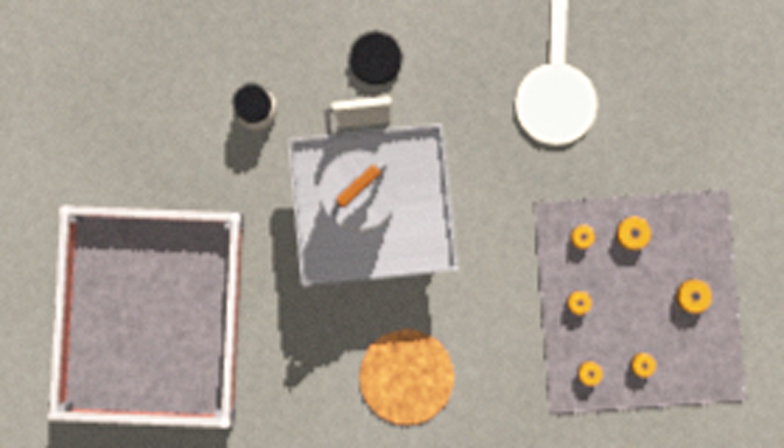

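Run:
```python
from to import *
p=snap('top'); print(onz(p,(247.6,185.8),.204))
P=pts(p);d=np.array(p['depth'])
ok=(d>0)&(P[...,2]>0.185)&(np.abs(P[...,0]-.64)<.06)&(np.abs(P[...,1]-.03)<.06)
q=P[ok];print(len(q),q.mean(0),cv2.minAreaRect(q[:,:2].astype(np.float32)*1000))
w=np.linalg.svd(q[:,:2]-q[:,:2].mean(0))[2][0]; print('bar dir',np.degrees(np.arctan2(w[1],w[0])))
to(.642,.0355,.32,125)
```

```text
[0.64227489 0.03399226 0.204     ]
103 [0.64221722 0.03530424 0.20150725] ((642.2694702148438, 35.373573303222656), (12.771463394165039, 71.40158081054688), 44.707191467285156)
bar dir 133.10152097540413
t 1.45 tcp [ 0.2396 -0.5227  0.2313] yaw 24.6 J6 1.43 gap 0.0853 F [-0.2 -0.2 -0.3]
  shift cm [ 59.84 -33.98  -8.87] rotvec deg [   0.     0.  -100.4]
```

```bash
python3 -m inch '[[0,0,-2,0,0,-8.5,8.5],[0,0,-2,0,0,-8.5,8.5],[0,0,-2,0,0,-8.5,8.5],[0,0,-2,0,0,-8.5,8.5],[0,0,-2,0,0,-8.5,8.5]]' ; python3 -m inch '[[0,0,0,0,0,-8.5,8.5],[0,0,0,0,0,-8.5,8.5],[0,0,0,0,0,-8.5,8.5],[0,0,0,0,0,-8.5,8.5],[0,0,0,0,0,-8.5,8.5]]'; python3 -m inch '[[0,0,0,0,0,-8.5,8.5],[0,0,0,0,0,-8.5,8.5],[0,0,0,0,0,0,8.5]]'; python3 to.py .642 .0355 .33 130
```

```text
clock: 1.95
tcp_pos: [0.2396, -0.5227, 0.3322]
orientation: [0.0, 0.832, 0.555, -0.0]
wrist_force: [0.3, -0.1, -0.7]
finger_gap: 0.0848
clock: 2.45
tcp_pos: [0.2396, -0.5228, 0.3313]
orientation: [0.0, 0.574, 0.819, -0.0]
wrist_force: [0.9, -1.0, -0.1]
finger_gap: 0.0848
clock: 2.75
tcp_pos: [0.2396, -0.5227, 0.3313]
orientation: [0.0, 0.449, 0.894, -0.0]
wrist_force: [0.2, -0.2, 0.5]
finger_gap: 0.0849
t 2.75 tcp [ 0.2396 -0.5227  0.3313] yaw 126.6 J6 -0.35 gap 0.0849 F [ 0.2 -0.2  0.5]
  shift cm [20.77 65.61  0.13] rotvec deg [-0.   0.  -3.4]
```

```bash
python3 -m inch '[[1.4,4.6,0,0,0,0,8.5],[1.4,4.6,0,0,0,0,8.5],[1.4,4.6,0,0,0,0,8.5],[1.4,4.6,0,0,0,0,8.5],[1.4,4.6,0,0,0,0,8.5]]' ; python3 -m inch '[[1.4,4.6,0,0,0,0,8.5],[1.4,4.6,0,0,0,0,8.5],[1.4,4.6,0,0,0,0,8.5],[1.4,4.6,0,0,0,0,8.5],[1.4,4.6,0,0,0,0,8.5]]';  python3 -m inch '[[1.4,3,0,0,0,0,8.5],[0,0,0,0,0,0,8.5],[0,0,0,0,0,0,8.5]]'
python3 - <<'E'
from to import *
T=None;p=snap('wrist','w1');to(.642,.0355,.30,130)
P=pts(p);d=np.array(p['depth'])
print(P[190:195,250:260].mean((0,1)))
print([(r['confidence'],np.round(r['location'])) for r in silhouettes(p,'canister')])
E
```

```text
clock: 3.25
tcp_pos: [0.3832, -0.3278, 0.3315]
orientation: [0.0, 0.451, 0.892, -0.0]
wrist_force: [0.3, -0.4, 1.3]
finger_gap: 0.0846
clock: 3.75
tcp_pos: [0.5262, -0.1342, 0.3316]
orientation: [0.0, 0.451, 0.893, -0.0]
wrist_force: [0.6, -1.0, -0.3]
finger_gap: 0.085
clock: 4.05
tcp_pos: [0.5411, -0.1061, 0.3311]
orientation: [-0.0, 0.449, 0.893, -0.0]
wrist_force: [0.1, 0.0, 0.7]
finger_gap: 0.0847
t 4.1 tcp [ 0.5408 -0.1069  0.3312] yaw 126.5 J6 0.59 gap 0.0851 F [ 1.  -0.1  0.1]
  shift cm [ 5.42 16.61  3.11] rotvec deg [-0.   0.  -3.5]
[ 5.84424981e-01 -1.71060214e-01  1.73286448e-04]
[(0.87, array([399., 123.]))]
```

View pics/w1.png

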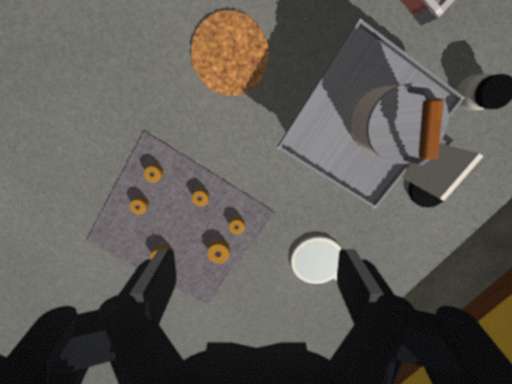

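```bash
cat > bar.py <<'E'
from to import *
p=snap('wrist');P=pts(p);d=np.array(p['depth'])
hsv=cv2.cvtColor(p['pixels'],cv2.COLOR_RGB2HSV)
ok=(d>0)&(P[...,2]>0.16)&(np.abs(P[...,0]-.64)<.08)&(np.abs(P[...,1]-.03)<.08)&(hsv[...,1]>120)
q=P[ok];print(len(q),q.mean(0));zt=np.percentile(q[:,2],90);q=q[q[:,2]>zt-.006]
r=cv2.minAreaRect(q[:,:2].astype(np.float32)*1000);print(zt,r)
w=np.linalg.svd(q[:,:2]-q[:,:2].mean(0))[2][0]; print('bar dir',np.degrees(np.arctan2(w[1],w[0]))%180)
to(r[0][0]/1000,r[0][1]/1000,zt+.03,np.degrees(np.arctan2(w[1],w[0]))%180)
E
python3 bar.py
```

```text
1093 [0.63961935 0.03298364 0.20314064]
0.20543521158488778 ((641.6480712890625, 33.466915130615234), (13.85987377166748, 55.0864372253418), 42.688636779785156)
bar dir 133.15741681590032
t 4.2 tcp [ 0.5405 -0.1078  0.3314] yaw 126.5 J6 0.59 gap 0.0848 F [-0.2 -0.4 -0.5]
  shift cm [ 5.35 16.53  9.59] rotvec deg [-0.   0.  -6.7]
```

```bash
python3 -m inch '[[1.3,4.1,1,0,0,0,8.5],[1.3,4.1,1,0,0,0,8.5],[1.3,4.1,1,0,0,0,8.5],[1.3,4.1,1,0,0,0,8.5],[0,0,0,0,0,-6.7,8.5]]'; python3 -m inch '[[0,0,0,0,0,0,8.5],[0,0,0,0,0,0,8.5]]';python3 bar.py; python3 to.py .6416 .0335 .18 133.2
```

```text
clock: 4.7
tcp_pos: [0.6429, 0.0352, 0.2883]
orientation: [-0.002, 0.395, 0.919, 0.0]
wrist_force: [0.2, -0.4, -0.6]
finger_gap: 0.0848
clock: 4.9
tcp_pos: [0.6414, 0.0313, 0.2916]
orientation: [0.0, 0.398, 0.917, -0.0]
wrist_force: [-0.7, -0.9, 0.1]
finger_gap: 0.0852
1546 [0.65086129 0.04818114 0.27587938]
0.37541488313144555 ((633.312744140625, 40.236595153808594), (143.86074829101562, 14.765666007995605), 44.73473358154297)
bar dir 42.91283578770154
t 4.95 tcp [0.6413 0.0312 0.2919] yaw 133.1 J6 0.74 gap 0.0852 F [-0.5 -0.6  1. ]
  shift cm [  1.2    0.03 -11.36] rotvec deg [ 0.   0.  90.1]
t 4.95 tcp [0.6413 0.0312 0.2919] yaw 133.1 J6 0.74 gap 0.0852 F [-0.5 -0.6  1. ]
  shift cm [ 0.16  0.17 11.19] rotvec deg [ 0.   0.  -0.1]
```

```bash
python3 -m inch '[[0.2,0.2,4,0,0,0,6],[0,0,4,0,0,0,6],[0,0,2.2,0,0,0,6],[0,0,1,0,0,0,6],[0,0,0,0,0,0,6]]' 50; python3 to.py .6416 .0335 .1795; python3 -m inch '[[0,0,0,0,0,0,0],[0,0,0,0,0,0,0],[0,0,0,0,0,0,0],[0,0,0,0,0,0,0],[0,0,0,0,0,0,0]]';python3 -m inch '[[0,0,0,0,0,0,0],[0,0,0,0,0,0,0],[0,0,0,0,0,0,0]]'
```

```text
clock: 5.45
tcp_pos: [0.6408, 0.0346, 0.1787]
orientation: [-0.001, 0.397, 0.918, -0.0]
wrist_force: [0.8, -0.1, 0.5]
finger_gap: 0.06
t 5.45 tcp [0.6408 0.0346 0.1787] yaw 133.2 J6 0.75 gap 0.06 F [ 0.8 -0.1  0.5]
  shift cm [-0.13 -0.01 -0.08] rotvec deg [-0.1 -0.1  0. ]
clock: 5.95
tcp_pos: [0.6422, 0.0353, 0.1799]
orientation: [0.001, 0.396, 0.918, 0.0]
wrist_force: [1.5, 0.3, 0.2]
finger_gap: 0.0127
clock: 6.25
tcp_pos: [0.642, 0.0354, 0.1794]
orientation: [0.0, 0.396, 0.918, 0.0]
wrist_force: [2.4, -1.8, -0.6]
finger_gap: 0.0129
```

```bash
python3 -m inch '[[0,0,-1,0,0,0,0],[0,0,-2,0,0,0,0],[0,0,-3,0,0,0,0],[0,0,-3,0,0,0,0],[0,0,-2,0,0,0,0]]'; python3 -m inch '[[0,0,0,0,0,0,0],[0,0,0,0,0,0,0]]'
python3 - <<'E'
from to import *
to(.4245,-.0155,.29)
p=snap('scene','s1');p=snap('top','t1')
P=pts(p);d=np.array(p['depth']);hsv=cv2.cvtColor(p['pixels'],cv2.COLOR_RGB2HSV)
E
```

```text
clock: 6.75
tcp_pos: [0.641, 0.036, 0.2912]
orientation: [-0.0, 0.396, 0.918, 0.0]
wrist_force: [1.0, 0.3, -2.8]
finger_gap: 0.0129
clock: 6.95
tcp_pos: [0.6412, 0.0359, 0.2885]
orientation: [-0.001, 0.396, 0.918, -0.0]
wrist_force: [-0.1, -0.8, -4.8]
finger_gap: 0.0131
t 6.95 tcp [0.6412 0.0359 0.2885] yaw 133.3 J6 0.75 gap 0.0131 F [-0.1 -0.8 -4.8]
  shift cm [ 11.14 -19.29  -0.12] rotvec deg [-0.  -0.1  0. ]
```

View pics/s1.png

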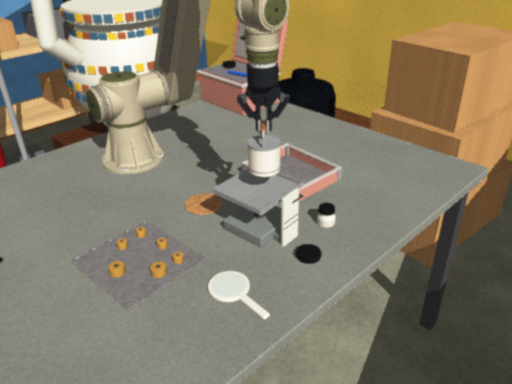

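```bash
python3 -m inch '[[1.2,-2.1,0,0,0,0,0],[2.2,-3.8,0,0,0,0,0],[2.2,-3.8,0,0,0,0,0],[2.2,-3.8,0,0,0,0,0],[2.2,-3.8,0,0,0,0,0]]'; python3 -m inch '[[1.1,-2,0,0,0,0,0],[0,0,0,0,0,0,0],[0,0,0,0,0,0,0]]'
python3 - <<'E'
from to import *
to(.4245,-.0155,.1115)
p=snap('top','t2')
hsv=cv2.cvtColor(p['pixels'],cv2.COLOR_RGB2HSV);P=pts(p);d=p['depth']
print([ (r['confidence'],r['location']) for r in tip_of(p,'canister')])
p=snap('scene','s2');P=pts(p)
m=(np.array(p['depth'])>0)&(P[...,2]>.19)&(np.hypot(P[...,0]-.4245,P[...,1]+.0155)<.07)&(P[...,2]<.265)
q=P[m];print(len(q),q.min(0),q.max(0))
E
```

```text
clock: 7.55
tcp_pos: [0.4443, -0.0103, 0.2874]
orientation: [-0.002, 0.396, 0.918, -0.0]
wrist_force: [0.2, -0.2, -4.1]
finger_gap: 0.0126
clock: 7.85
tcp_pos: [0.4246, -0.016, 0.2886]
orientation: [-0.0, 0.396, 0.918, 0.0]
wrist_force: [-0.2, -0.4, -3.8]
finger_gap: 0.0129
t 7.85 tcp [ 0.4246 -0.016   0.2886] yaw 133.3 J6 0.59 gap 0.0129 F [-0.2 -0.4 -3.8]
  shift cm [ 0.04  0.03 17.71] rotvec deg [-0. -0.  0.]
[(0.72, [240.7, 158.4]), (0.7, [267.9, 259.1]), (0.66, [248.2, 157.5]), (0.66, [323.3, 231.7]), (0.27, [352.0, 249.5])]
914 [ 0.3826884  -0.06171937  0.19005971] [0.47319888 0.02550531 0.26498324]
```

View pics/t2.png

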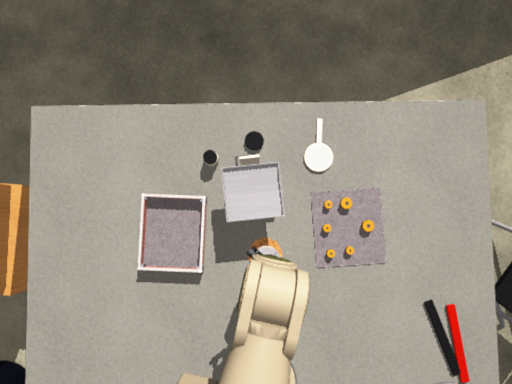

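View pics/s2.png

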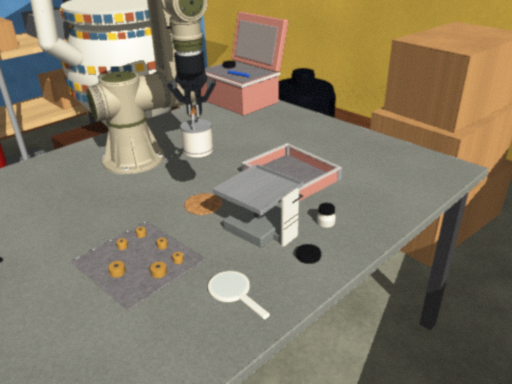

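```bash
python3 -m inch '[[0,0,2,0,0,0,0],[0,0,4,0,0,0,0],[0,0,4,0,0,0,0],[0,0,4,0,0,0,0],[0,0,2.5,0,0,0,0]]'; python3 -m inch '[[0,0,0,0,0,0,0],[0,0,0.6,0,0,0,0],[0,0,0.3,0,0,0,0],[0,0,0,0,0,0,0]]';python3 -m inch '[[0,0,0.2,0,0,0,0],[0,0,0.2,0,0,0,0],[0,0,0,0,0,0,0]]'
```

```text
clock: 8.5
tcp_pos: [0.424, -0.0155, 0.121]
orientation: [-0.002, 0.396, 0.918, -0.0]
wrist_force: [-0.6, -0.2, -3.0]
finger_gap: 0.0129
clock: 8.9
tcp_pos: [0.4261, -0.0163, 0.1162]
orientation: [0.001, 0.396, 0.918, 0.0]
wrist_force: [-0.7, 0.4, -3.6]
finger_gap: 0.0129
clock: 9.2
tcp_pos: [0.4251, -0.0162, 0.1114]
orientation: [0.0, 0.396, 0.918, -0.0]
wrist_force: [-0.8, 0.3, -4.8]
finger_gap: 0.0129
```

```bash
python3 -m inch '[[0,0,0.2,0,0,0,0],[0,0,0.1,0,0,0,0],[0,0,0,0,0,0,0]]';python3 -m inch '[[0,0,0.1,0,0,0,0],[0,0,0,0,0,0,0]]'
```

```text
clock: 9.5
tcp_pos: [0.4257, -0.0162, 0.1109]
orientation: [0.001, 0.396, 0.918, 0.0]
wrist_force: [-7.0, 2.1, 19.3]
finger_gap: 0.0129
clock: 9.7
tcp_pos: [0.4259, -0.0162, 0.1109]
orientation: [0.002, 0.396, 0.918, 0.0]
wrist_force: [-10.2, 3.4, 28.5]
finger_gap: 0.0128
```

Touched down (28 N). I back off slightly and release.

```bash
python3 -m inch '[[0,0,-0.3,0,0,0,0],[0,0,0,0,0,0,1.6],[0,0,0,0,0,0,3],[0,0,0,0,0,0,6],[0,0,0,0,0,0,6]]';python3 -m inch '[[0,0,-1,0,0,0,6],[0,0,-3,0,0,0,6],[0,0,-5,0,0,0,6],[0,0,-5,0,0,0,6],[0,0,-5,0,0,0,5]]'
python3 - <<'E'
from to import *
p=snap('scene','s3');P=pts(p)
from find import locate
locate(p,['canister','cork'],P)
to(.43,-.3,.25,60)
E
```

```text
clock: 10.2
tcp_pos: [0.4251, -0.0162, 0.11]
orientation: [-0.0, 0.396, 0.918, -0.0]
wrist_force: [-0.4, 0.5, -0.5]
finger_gap: 0.0578
clock: 10.7
tcp_pos: [0.4246, -0.016, 0.3029]
orientation: [0.0, 0.396, 0.918, 0.0]
wrist_force: [2.2, -0.6, 0.1]
finger_gap: 0.0504
canister 0.77 [202. 190.] n 1031 cen [ 0.4714 -0.0309] mean [ 0.4367 -0.025 ] ext [0.169 0.092] ztop 0.0942
canister 0.54 [256. 189.] n 2487 cen [0.6434 0.0196] mean [0.6383 0.0098] ext [0.209 0.193] ztop 0.1352
cork 0.57 [199. 209.] n 267 cen [ 0.4279 -0.0241] mean [ 0.4453 -0.0381] ext [0.115 0.106] ztop 0.0089
t 10.85 tcp [ 0.4271 -0.0165  0.3045] yaw 133.3 J6 0.59 gap 0.0501 F [-0.1  0.9 -1.9]
  shift cm [-20.78 -19.26   5.51] rotvec deg [ 0.5  0.2 73.3]
```

View pics/s3.png

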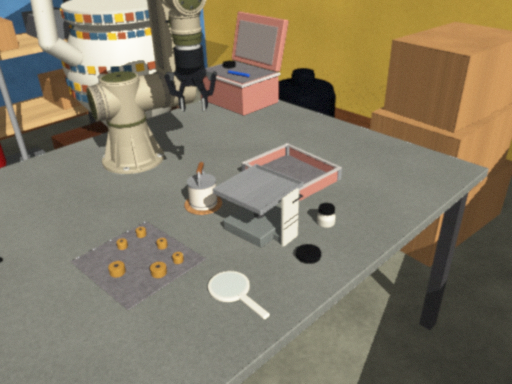

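```bash
python3 -m inch '[[0,0,0,0,0,8.5,6],[0,0,0,0,0,8.5,6],[0,0,0,0,0,8.5,6],[0,0,0,0,0,8.5,6],[0,0,0,0,0,8.5,6]]'
python3 - <<'E'
from to import *
p=snap('top');P=pts(p);d=np.array(p['depth'])
ok=(d>0)&(P[...,2]>0.115)&(P[...,2]<.145)&(np.abs(P[...,0]-.64)<.12)&(np.abs(P[...,1]-.03)<.12)
m=cv2.morphologyEx(ok.astype(np.uint8),cv2.MORPH_OPEN,np.ones((7,7)))>0
q=P[m];print('pan',cv2.minAreaRect(q[:,:2].astype(np.float32)*1000),np.median(q[:,2]),len(q))
to(.52,-.29,.28,90)
E
```

```text
clock: 11.35
tcp_pos: [0.4244, -0.0159, 0.2994]
orientation: [-0.001, 0.704, 0.71, -0.001]
wrist_force: [-0.8, 0.8, 0.5]
finger_gap: 0.0599
pan ((632.2977294921875, 22.082015991210938), (170.19293212890625, 180.04156494140625), 5.028120040893555) 0.12459551777164157 3093
t 11.4 tcp [ 0.4244 -0.016   0.2994] yaw 90.2 J6 1.34 gap 0.0603 F [ 0.4  1.1 -0.1]
  shift cm [-27.43   9.49   1.91] rotvec deg [-0.1 -0.   0.2]
```

```bash
python3 -m inch '[[-4.4,2.2,0,0,0,0,6],[-4.4,2.2,0,0,0,0,6],[-4.4,2.2,0,0,0,0,6],[-4.4,2.2,0,0,0,0,6],[-0.8,1.5,0,0,0,0,6]]'; python3 -m inch '[[0,0,0,0,0,0,6],[0,0,0,0,0,0,6]]'
cat > slugs.py <<'E'
from to import *
def slugs(p,zlo,zhi,box):
    P=pts(p);d=np.array(p['depth']);hsv=cv2.cvtColor(p['pixels'],cv2.COLOR_RGB2HSV)
    m=(hsv[...,1]>120)&(hsv[...,0]>10)&(hsv[...,0]<35)&(d>0)&(P[...,2]>zlo)&(P[...,2]<zhi)
    m&=(P[...,0]>box[0])&(P[...,0]<box[1])&(P[...,1]>box[2])&(P[...,1]<box[3])
    n,l,st,c=cv2.connectedComponentsWithStats(m.astype(np.uint8))
    out=[]
    for i in range(1,n):
        if st[i,4]<15: continue
        q=P[l==i];zt=np.median(q[:,2]);
        cc,r=cv2.minEnclosingCircle(q[:,:2].astype(np.float32)*1000)
        out.append((np.round(cc,1),round(r,1),round(zt,4),st[i,4],c[i].round(0)));print(*out[-1])
    return out
E
python3 - <<'E'
from slugs import *
p=snap('wrist','w2');print('w');slugs(p,.016,.035,(.3,.75,-.5,-.1))
p=snap('top');print('t');slugs(p,.012,.035,(.3,.75,-.5,-.1))
to(.595,-.293,.1,90)
E
```

```text
clock: 11.9
tcp_pos: [0.5314, -0.203, 0.2983]
orientation: [-0.001, 0.703, 0.712, -0.001]
wrist_force: [0.1, 0.7, 0.1]
finger_gap: 0.0602
clock: 12.1
tcp_pos: [0.53, -0.1983, 0.2992]
orientation: [-0.001, 0.702, 0.713, -0.0]
wrist_force: [0.1, 0.0, 0.6]
finger_gap: 0.0596
w
[ 513.2 -226.5] 13.6 0.0239 240 [245. 172.]
[ 592.9 -232.9] 13.8 0.0237 238 [297. 177.]
[ 428.1 -237.8] 13.8 0.0239 248 [190. 178.]
[ 596.3 -294.9] 20.0 0.0256 451 [297. 215.]
[ 437.4 -302.6] 13.9 0.0235 227 [198. 217.]
[ 519.5 -365.5] 19.8 0.0256 406 [248. 253.]
t
[ 598.2 -298.2] 14.7 0.0243 39 [348. 202.]
[ 592.9 -232.6] 13.7 0.0218 50 [328. 204.]
[ 513.  -226.5] 12.9 0.0224 45 [326. 228.]
[ 428.2 -237.4] 13.7 0.0225 52 [330. 253.]
t 12.2 tcp [ 0.5299 -0.1975  0.3002] yaw 90.9 J6 1.06 gap 0.0597 F [-0.1  0.6  0.5]
  shift cm [-9.66  6.37 20.01] rotvec deg [-0.1 -0.   0.9]
```

View pics/w2.png

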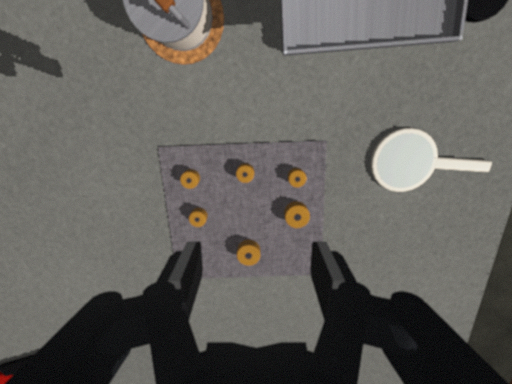

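```bash
python3 -m inch '[[-4.8,1,0,0,0,0.9,6],[-4.6,2,0,0,0,0,6],[0,3.5,3.5,0,0,0,6],[0,0,5,0,0,0,6],[0,0,5,0,0,0,6]]'; python3 -m inch '[[0,0,5,0,0,0,6],[0,0,0,0,0,0,6],[0,0,0,0,0,0,6]]'; python3 to.py .5963 -.2949 .005 90
```

```text
clock: 12.7
tcp_pos: [0.5972, -0.2918, 0.1646]
orientation: [0.001, 0.707, 0.707, 0.0]
wrist_force: [-0.1, 0.0, -1.1]
finger_gap: 0.0599
clock: 13.0
tcp_pos: [0.5958, -0.2912, 0.1162]
orientation: [-0.001, 0.707, 0.707, -0.0]
wrist_force: [1.3, -1.0, 0.4]
finger_gap: 0.0599
t 13.0 tcp [ 0.5958 -0.2912  0.1162] yaw 90.0 J6 1.0 gap 0.0599 F [ 1.3 -1.   0.4]
  shift cm [-0.38  0.07 11.12] rotvec deg [-0.1 -0.   0. ]
```

```bash
python3 -m inch '[[-0.4,0,4,0,0,0,6],[0,0,4,0,0,0,6],[0,0,2,0,0,0,6],[0,0,0.9,0,0,0,6],[0,0,0,0,0,0,6]]' 40; python3 to.py .5963 -.2949 .005 90; python3 -m inch '[[0,0,0,0,0,0,3],[0,0,0,0,0,0,3],[0,0,0,0,0,0,3],[0,0,0,0,0,0,3],[0,0,0,0,0,0,3]]'; python3 to.py .5963 -.2949 .12
```

```text
clock: 13.5
tcp_pos: [0.5978, -0.2972, 0.0086]
orientation: [0.002, 0.707, 0.707, 0.0]
wrist_force: [-0.0, -0.5, 0.9]
finger_gap: 0.0597
t 13.5 tcp [ 0.5978 -0.2972  0.0086] yaw 90.0 J6 0.99 gap 0.0597 F [-0.  -0.5  0.9]
  shift cm [ 0.23 -0.16  0.36] rotvec deg [ 0.2  0.1 -0. ]
clock: 14.0
tcp_pos: [0.5983, -0.2977, 0.0099]
orientation: [0.003, 0.708, 0.707, 0.0]
wrist_force: [-0.2, 0.1, 6.0]
finger_gap: 0.0381
t 14.0 tcp [ 0.5983 -0.2977  0.0099] yaw 89.9 J6 0.99 gap 0.0381 F [-0.2  0.1  6. ]
  shift cm [  0.25  -0.15 -11.02] rotvec deg [0.3 0.2 0. ]
```

```bash
python3 -m inch '[[0,0,-2,0,0,0,3],[0,0,-4,0,0,0,3],[0,0,-5,0,0,0,3],[0,0,-5,0,0,0,3],[0,0,-3,0,0,0,3]]';python3 -m inch '[[4,0,0,0,0,0,3],[5,0,0,0,0,0,3],[5,0,0,0,0,0,3],[5,0,0,0,0,0,3],[5,0,0,0,0,0,3]]'; python3 -m inch '[[2.4,0.2,0,0,0,0,3],[0,0,0,0,0,0,3],[0,0,0,0,0,0,3]]'; python3 to.py .600 -.030 .135 90;python3 -c "
from h import *
snap('scene','s4')"
```

```text
clock: 14.5
tcp_pos: [0.5978, -0.2972, 0.2029]
orientation: [0.004, 0.708, 0.707, 0.001]
wrist_force: [0.6, 0.3, -1.9]
finger_gap: 0.0382
clock: 15.0
tcp_pos: [0.5967, -0.0547, 0.198]
orientation: [0.001, 0.708, 0.706, 0.001]
wrist_force: [0.6, 0.1, -2.0]
finger_gap: 0.0386
clock: 15.3
tcp_pos: [0.599, -0.0319, 0.1975]
orientation: [0.001, 0.707, 0.707, 0.0]
wrist_force: [-0.2, 0.5, -1.5]
finger_gap: 0.0384
t 15.3 tcp [ 0.599  -0.0319  0.1975] yaw 90.0 J6 1.38 gap 0.0384 F [-0.2  0.5 -1.5]
  shift cm [0.2  0.09 6.25] rotvec deg [0.1 0.1 0. ]
```

View pics/s4.png

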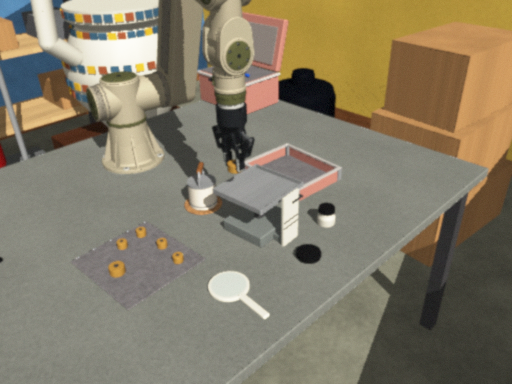

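```bash
python3 -m inch '[[0,0,3,0,0,0,3],[0,0,2.5,0,0,0,3],[0,0,1,0,0,0,3],[0,0,1,0,0,0,3],[0,0,1,0,0,0,3]]'; python3 -m inch '[[0,0,0.3,0,0,0,3],[0,0,0,0,0,0,3],[0,0,0,0,0,0,4.5],[0,0,0,0,0,0,5.2],[0,0,0,0,0,0,5.2]]'; python3 -m inch '[[0,0,-1.5,0,0,0,5.2],[0,0,-3,0,0,0,5.2],[0,0,-4,0,0,0,5.2],[0,0,-4,0,0,0,5.2],[0,0,0,0,0,0,6]]'
python3 - <<'E'
from slugs import *
p=snap('wrist');slugs(p,.06,.16,(.5,.75,-.1,.15));slugs(p,.016,.035,(.3,.75,-.5,-.1))
p=snap('scene','s5')
p=snap('top');P=pts(p);slugs(p,.06,.16,(.5,.75,-.1,.15))
print('pan z',np.median(P[175:215,240:275][...,2]))
to(.5195,-.3655,.15,90)
E
```

```text
clock: 15.85
tcp_pos: [0.5992, -0.0335, 0.1117]
orientation: [0.001, 0.708, 0.706, 0.0]
wrist_force: [-0.8, -1.5, 0.1]
finger_gap: 0.0384
clock: 16.35
tcp_pos: [0.5991, -0.0323, 0.109]
orientation: [0.001, 0.707, 0.707, 0.0]
wrist_force: [-0.1, -0.2, -0.3]
finger_gap: 0.0521
clock: 16.85
tcp_pos: [0.6017, -0.0327, 0.2402]
orientation: [0.005, 0.707, 0.707, 0.003]
wrist_force: [0.9, -0.6, 0.5]
finger_gap: 0.0601
[596.8 -34.7] 23.9 0.1195 1230 [252. 182.]
[ 515.5 -227.9] 13.0 0.0202 85 [201. 290.]
[ 591.9 -233.3] 14.4 0.0199 217 [249. 292.]
[ 423.3 -231.6] 11.1 0.0205 84 [137. 292.]
pan z 0.7174470685197996
t 17.0 tcp [ 0.5986 -0.0323  0.2333] yaw 89.9 J6 1.38 gap 0.0601 F [-0.   0.8 -0.4]
  shift cm [-33.33  -7.88   8.33] rotvec deg [ 0.   0.  -0.1]
```

View pics/s5.png

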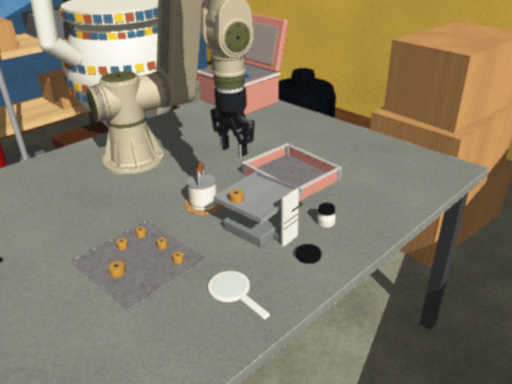

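```bash
python3 -m inch '[[-4.7,-1.1,0,0,0,0,6],[-4.8,-1.1,0,0,0,0,6],[-4.8,-1.1,0,0,0,0,6],[-4.8,-1.1,0,0,0,0,6],[-4.8,-1.1,0,0,0,0,6]]';python3 -m inch '[[-4.7,-1.1,0,0,0,0,6],[-4.7,-1.2,0,0,0,0,6],[0,0,5,0,0,0,6],[0,0,5,0,0,0,6],[0,0,0,0,0,0,6]]'; python3 -m inch '[[0,0,0,0,0,0,6]]'; python3 to.py .5195 -.3655 .008 90
```

```text
clock: 17.5
tcp_pos: [0.5419, -0.2724, 0.2313]
orientation: [-0.002, 0.707, 0.707, -0.0]
wrist_force: [-0.4, 0.3, 0.6]
finger_gap: 0.0601
clock: 18.0
tcp_pos: [0.5142, -0.3608, 0.1233]
orientation: [-0.009, 0.708, 0.706, -0.0]
wrist_force: [-1.2, 1.1, -0.8]
finger_gap: 0.06
clock: 18.1
tcp_pos: [0.519, -0.3641, 0.1319]
orientation: [-0.002, 0.708, 0.707, -0.0]
wrist_force: [-0.0, -1.6, 1.1]
finger_gap: 0.0602
t 18.1 tcp [ 0.519  -0.3641  0.1319] yaw 89.9 J6 0.83 gap 0.0602 F [-0.  -1.6  1.1]
  shift cm [-0.18  0.1  12.39] rotvec deg [-0.2 -0.2 -0.1]
```

```bash
python3 -c "
from slugs import *
p=snap('wrist','w3');slugs(p,.016,.035,(.3,.75,-.5,-.1))
to(.5195,-.3655,.008,90)"; python3 -m inch '[[0,0,4,0,0,0,6],[0,0,4,0,0,0,6],[0,0,3,0,0,0,6],[0,0,0,0,0,0,6],[0,0,0,0,0,0,6]]'; python3 to.py .5195 -.3655 .008 90
```

```text
[ 514.9 -230.2] 13.8 0.0255 1037 [248.  24.]
[ 594.8 -236.1] 13.8 0.0258 1062 [349.  33.]
[ 429.9 -241.1] 13.8 0.0252 1053 [142.  40.]
[ 439.4 -305.5] 13.8 0.0254 805 [162. 122.]
[ 521.5 -368.4] 19.7 0.0279 1315 [256. 191.]
t 18.15 tcp [ 0.5207 -0.3653  0.1344] yaw 90.0 J6 0.83 gap 0.0599 F [0.2 0.4 0.2]
  shift cm [-1.000e-02 -1.300e-01  1.264e+01] rotvec deg [ 0.  0. -0.]
clock: 18.65
tcp_pos: [0.522, -0.3663, 0.0261]
orientation: [0.002, 0.707, 0.707, 0.0]
wrist_force: [0.9, 0.2, 0.5]
finger_gap: 0.06
t 18.65 tcp [ 0.522  -0.3663  0.0261] yaw 90.0 J6 0.83 gap 0.06 F [0.9 0.2 0.5]
  shift cm [ 0.08 -0.25  1.81] rotvec deg [ 0.1  0.1 -0. ]
```

View pics/w3.png

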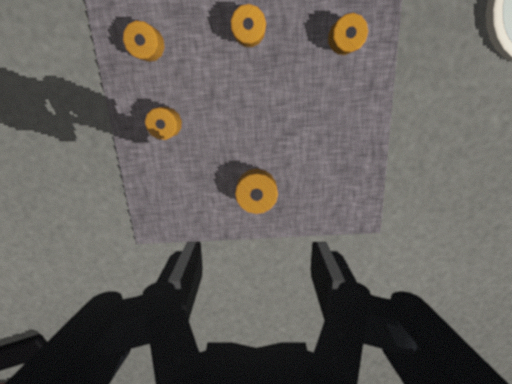

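```bash
python3 -m inch '[[0,0,1.7,0,0,0,6],[0,0,0,0,0,0,3],[0,0,0,0,0,0,3],[0,0,0,0,0,0,3],[0,0,0,0,0,0,3]]' 40; python3 to.py .5195 -.3655 .2 90; python3 -m inch '[[0,0,-2,0,0,0,3],[0,0,-4,0,0,0,3],[0,0,-5,0,0,0,3],[0,0,-5,0,0,0,3],[0,0,-3,0,0,0,3]]'; python3 -m inch '[[0,0,0,0,0,0,3]]'; python3 to.py .60 .075 .2 90
```

```text
clock: 19.15
tcp_pos: [0.5216, -0.3664, 0.0091]
orientation: [0.002, 0.708, 0.707, 0.0]
wrist_force: [-1.2, 1.3, 8.0]
finger_gap: 0.0383
t 19.15 tcp [ 0.5216 -0.3664  0.0091] yaw 89.9 J6 0.83 gap 0.0383 F [-1.2  1.3  8. ]
  shift cm [  0.04  -0.15 -19.09] rotvec deg [ 0.2  0.2 -0.1]
clock: 19.65
tcp_pos: [0.5214, -0.3662, 0.2019]
orientation: [0.003, 0.708, 0.707, 0.0]
wrist_force: [0.6, -0.1, -1.3]
finger_gap: 0.0384
clock: 19.75
tcp_pos: [0.5226, -0.3674, 0.2035]
orientation: [0.006, 0.708, 0.707, 0.0]
wrist_force: [0.8, 0.2, -2.6]
finger_gap: 0.0385
t 19.75 tcp [ 0.5226 -0.3674  0.2035] yaw 89.9 J6 0.83 gap 0.0385 F [ 0.8  0.2 -2.6]
  shift cm [44.25  7.68  0.08] rotvec deg [ 0.5  0.4 -0.1]
```

```bash
python3 -m inch '[[4,0.7,0,0,0,0,3],[4.9,0.8,0,0,0,0,3],[4.9,0.9,0,0,0,0,3],[4.9,0.9,0,0,0,0,3],[4.9,0.9,0,0,0,0,3]]'; python3 -m inch '[[4.9,0.9,0,0,0,0,3],[4.9,0.8,0,0,0,0,3],[4.9,0.8,0,0,0,0,3],[4.9,0.8,0,0,0,0,3],[1,0.2,0,0,0,0,3]]';  python3 -m inch '[[0,0,0,0,0,0,3],[0,0,0,0,0,0,3]]'; python3 to.py .60 .075 .108 90
```

```text
clock: 20.25
tcp_pos: [0.562, -0.1273, 0.1954]
orientation: [-0.001, 0.708, 0.706, -0.0]
wrist_force: [0.4, 0.3, -1.7]
finger_gap: 0.0382
clock: 20.75
tcp_pos: [0.5972, 0.0817, 0.1953]
orientation: [-0.001, 0.706, 0.709, 0.0]
wrist_force: [-0.0, -0.0, -1.9]
finger_gap: 0.0384
clock: 20.95
tcp_pos: [0.5973, 0.0759, 0.1956]
orientation: [-0.0, 0.708, 0.707, -0.001]
wrist_force: [0.4, -0.9, -1.1]
finger_gap: 0.0384
t 20.95 tcp [0.5973 0.0759 0.1956] yaw 89.9 J6 1.57 gap 0.0384 F [ 0.4 -0.9 -1.1]
  shift cm [-0.09  0.29  8.76] rotvec deg [-0.1  0.  -0.1]
```

```bash
python3 -m inch '[[0,0.2,4,0,0,0,3],[0,0,4,0,0,0,3],[0,0,1,0,0,0,3],[0,0,1,0,0,0,3],[0,0,1,0,0,0,3]]'; python3 -m inch '[[0,0,0.2,0,0,0,3],[0,0,0,0,0,0,3],[0,0,0,0,0,0,4.5],[0,0,0,0,0,0,5.2],[0,0,0,0,0,0,5.2]]'; python3 -m inch '[[0,0,-2,0,0,0,5.2],[0,0,-4,0,0,0,5.2],[0,0,-4,0,0,0,5.2],[0,0,-5,0,0,0,5.2],[0,0,0,0,0,0,5.2]]'
cat > pan.py <<'E'
from slugs import *
def pan(tag=None):
    p=snap('top',tag and tag+'t');P=pts(p);d=np.array(p['depth'])
    from matplotlib.path import Path
E
cat > pan.py <<'E'
from slugs import *
def panz(cam,tag=None):
    p=snap(cam,tag);P=pts(p);d=np.array(p['depth']);hsv=cv2.cvtColor(p['pixels'],cv2.COLOR_RGB2HSV)
    a=np.radians(5);x=P[...,0]-.632;y=P[...,1]-.022;u=x*np.cos(a)+y*np.sin(a);v=-x*np.sin(a)+y*np.cos(a)
    m=(d>0)&(abs(u)<.075)&(abs(v)<.08)&(P[...,2]>.04)&(P[...,2]<.14)&(hsv[...,1]<60)
    z=P[m][:,2]
    if len(z)<50: print(cam,'few',len(z));return
    h,e=np.histogram(z,bins=np.arange(.04,.14,.002));k=h.argmax();zz=np.median(z[abs(z-e[k]-.001)<.004])
    print(cam,'pan floor z',round(zz,4),'sink',round(.125-zz,4),len(z))
    return p
E
python3 - <<'E'
from pan import *
panz('top','t6');panz('scene','s6');p=panz('wrist','w6')
if p: slugs(p,.06,.16,(.5,.75,-.1,.15))
to(.593,-.2335,.15,90)
E
```

```text
clock: 21.45
tcp_pos: [0.6007, 0.0754, 0.0873]
orientation: [0.001, 0.708, 0.706, 0.001]
wrist_force: [-0.2, -0.8, 0.4]
finger_gap: 0.0384
clock: 21.95
tcp_pos: [0.6003, 0.0768, 0.085]
orientation: [0.001, 0.707, 0.707, 0.001]
wrist_force: [0.4, -0.3, -0.5]
finger_gap: 0.0519
clock: 22.45
tcp_pos: [0.6034, 0.0768, 0.2426]
orientation: [0.005, 0.707, 0.707, 0.005]
wrist_force: [1.3, -0.3, 0.1]
finger_gap: 0.052
top pan floor z 0.0775 sink 0.0475 1368
scene pan floor z 0.08 sink 0.045 1200
wrist pan floor z 0.0765 sink 0.0485 13328
[599.3  71.9] 23.4 0.0986 1076 [255. 180.]
[597.8 -39.1] 28.5 0.0983 947 [254. 268.]
t 22.6 tcp [0.5999 0.0767 0.2344] yaw 89.9 J6 1.57 gap 0.0519 F [0.1 0.  0.4]
  shift cm [-31.02  -0.66   8.44] rotvec deg [ 0.1  0.  -0.1]
```

View pics/s6.png

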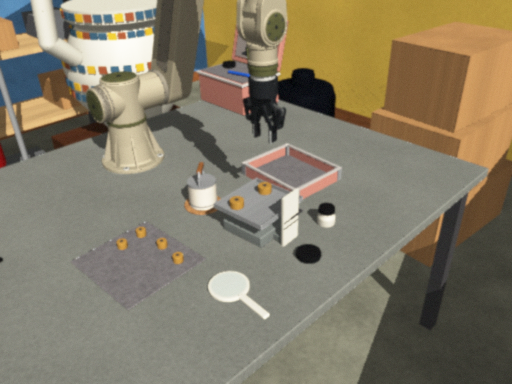

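View pics/w6.png

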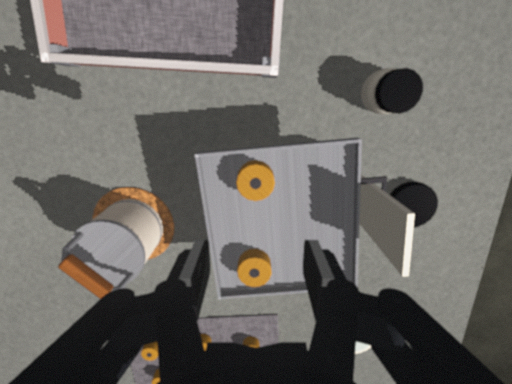

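```bash
python3 -m inch '[[-4,-0.1,0,0,0,0,5],[-4.9,-0.1,0,0,0,0,5],[-4.9,-0.1,0,0,0,0,5],[-4.9,-0.1,0,0,0,0,5],[-4.9,-0.1,0,0,0,0,5]]';python3 -m inch '[[-4.9,-0.1,0,0,0,0,5],[-2.5,-0.1,2,0,0,0,5],[0,0,5,0,0,0,5],[0,0,3,0,0,0,5],[0,0,0,0,0,0,5]]'; python3 -m inch '[[0,0,0,0,0,0,5]]'; python3 -c "
from slugs import *
p=snap('wrist','w7');slugs(p,.016,.035,(.3,.75,-.5,-.1))
to(.593,-.2335,.009,90)"
```

```text
clock: 23.1
tcp_pos: [0.5932, -0.1606, 0.232]
orientation: [-0.002, 0.707, 0.707, -0.001]
wrist_force: [1.2, 0.5, 0.4]
finger_gap: 0.0502
clock: 23.6
tcp_pos: [0.5876, -0.2314, 0.1268]
orientation: [-0.007, 0.708, 0.706, -0.002]
wrist_force: [-0.5, 0.6, -0.4]
finger_gap: 0.05
clock: 23.7
tcp_pos: [0.5914, -0.2327, 0.1331]
orientation: [-0.002, 0.708, 0.707, -0.001]
wrist_force: [0.2, -0.1, 0.2]
finger_gap: 0.05
[ 515.  -228.4] 14.0 0.0248 670 [173. 183.]
[ 594.9 -234.5] 13.9 0.0251 637 [258. 189.]
[ 429.6 -239.6] 14.2 0.0246 706 [ 85. 194.]
[ 439.1 -303.9] 14.1 0.0246 603 [106. 253.]
t 23.75 tcp [ 0.5927 -0.2332  0.1349] yaw 89.9 J6 1.07 gap 0.0501 F [-0.  -0.1  1.2]
  shift cm [-0.02  0.03 12.59] rotvec deg [ 0.   0.  -0.1]
```

View pics/w7.png

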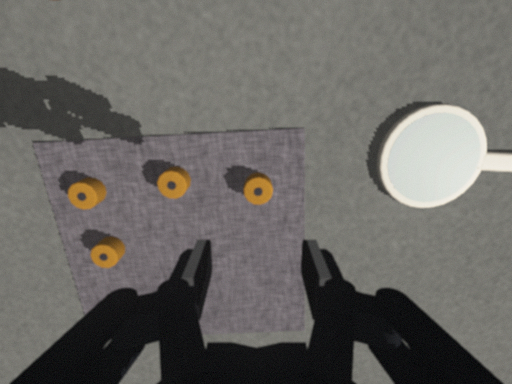

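```bash
python3 -m inch '[[0,0.1,4,0,0,0,5],[0,0,4,0,0,0,5],[0,0,3,0,0,0,5],[0,0,1.4,0,0,0,5],[0,0,0,0,0,0,5]]' 40; python3 -m inch '[[0,0,0,0,0,0,2],[0,0,0,0,0,0,2],[0,0,0,0,0,0,2],[0,0,0,0,0,0,2]]'; python3 to.py .5195 -.3655 .2 90; python3 -m inch '[[0,0,-2,0,0,0,2],[0,0,-4,0,0,0,2],[0,0,-4,0,0,0,2],[0,0,-4,0,0,0,2],[0,0,-4,0,0,0,2]]'; python3 -m inch '[[0,0,0,0,0,0,2]]'; python3 to.py .655 .022 .2 90
```

```text
clock: 24.25
tcp_pos: [0.5932, -0.2329, 0.0099]
orientation: [-0.001, 0.707, 0.707, -0.0]
wrist_force: [0.0, 0.1, 0.7]
finger_gap: 0.05
clock: 24.65
tcp_pos: [0.5954, -0.2343, 0.0132]
orientation: [0.002, 0.708, 0.707, 0.001]
wrist_force: [-0.5, 0.6, 6.2]
finger_gap: 0.0259
t 24.65 tcp [ 0.5954 -0.2343  0.0132] yaw 89.9 J6 1.07 gap 0.0259 F [-0.5  0.6  6.2]
  shift cm [-13.17  -7.49 -18.69] rotvec deg [ 0.3  0.1 -0.1]
clock: 25.15
tcp_pos: [0.5933, -0.2334, 0.1929]
orientation: [0.001, 0.708, 0.707, 0.0]
wrist_force: [0.5, -0.1, -1.4]
finger_gap: 0.0256
clock: 25.25
tcp_pos: [0.5966, -0.2351, 0.1984]
orientation: [0.006, 0.708, 0.707, 0.002]
wrist_force: [0.8, 0.0, -0.4]
finger_gap: 0.026
t 25.25 tcp [ 0.5966 -0.2351  0.1984] yaw 89.9 J6 1.07 gap 0.026 F [ 0.8  0.  -0.4]
  shift cm [25.72  5.81 -0.25] rotvec deg [ 0.6  0.4 -0.1]
```

```bash
python3 -m inch '[[3.9,0.9,0,0,0,0,2],[4.8,1.1,0,0,0,0,2],[4.8,1.1,0,0,0,0,2],[4.8,1.1,0,0,0,0,2],[4.8,1.1,0,0,0,0,2]]'; python3 -m inch '[[2.6,0.6,0,0,0,0,2],[0,0,0,0,0,0,2],[0,0,0,0,0,0,2]]';  python3 to.py .655 .022 .075 90
```

```text
clock: 25.75
tcp_pos: [0.6466, -0.0007, 0.1902]
orientation: [0.0, 0.708, 0.706, 0.0]
wrist_force: [0.5, 0.4, -1.0]
finger_gap: 0.026
clock: 26.05
tcp_pos: [0.6525, 0.0242, 0.1899]
orientation: [0.0, 0.707, 0.707, -0.0]
wrist_force: [-0.5, -0.5, -1.4]
finger_gap: 0.0257
t 26.05 tcp [0.6525 0.0242 0.1899] yaw 90.0 J6 1.48 gap 0.0257 F [-0.5 -0.5 -1.4]
  shift cm [-0.21  0.26 11.49] rotvec deg [-0.  0.  0.]
```

```bash
python3 -m inch '[[-0.2,0.1,4,0,0,0,2],[0,0,4,0,0,0,2],[0,0,2,0,0,0,2],[0,0,1,0,0,0,2],[0,0,0.7,0,0,0,2]]'; python3 -m inch '[[0,0,0,0,0,0,2],[0,0,0,0,0,0,3],[0,0,0,0,0,0,4.2],[0,0,0,0,0,0,4.2]]'; python3 -m inch '[[0,0,-2,0,0,0,4.2],[0,0,-4,0,0,0,4.2],[0,0,-4,0,0,0,4.2],[0,0,-4,0,0,0,4.2],[0,0,-2,0,0,0,5]]'; python3 -m inch '[[-4,-1,0,0,0,0,5],[-5,-2,0,0,0,0,5],[-5,-2,0,0,0,0,5],[0,0,0,0,0,0,5],[0,0,0,0,0,0,5]]'
python3 - <<'E'
from pan import *
panz('top','t8');panz('scene','s8');p=panz('wrist','w8')
slugs(p,.06,.16,(.5,.75,-.1,.15));slugs(p,.016,.035,(.3,.75,-.5,-.1))
to(.514,-.228,.15,90)
E
python3 -c "
import cv2;i=cv2.imread('pics/s8.png')[170:250,190:330];cv2.imwrite('pics/s8z.png',cv2.resize(i,None,fx=5,fy=5,interpolation=cv2.INTER_CUBIC))"
```

```text
clock: 26.55
tcp_pos: [0.6533, 0.0201, 0.0728]
orientation: [-0.0, 0.708, 0.706, -0.0]
wrist_force: [-0.7, 0.0, -1.0]
finger_gap: 0.0256
clock: 26.95
tcp_pos: [0.6546, 0.0215, 0.0745]
orientation: [0.001, 0.708, 0.707, 0.001]
wrist_force: [-0.4, -0.8, -0.4]
finger_gap: 0.0419
clock: 27.45
tcp_pos: [0.6552, 0.0216, 0.2385]
orientation: [0.003, 0.707, 0.707, 0.002]
wrist_force: [0.2, -1.0, -0.5]
finger_gap: 0.0497
clock: 27.95
tcp_pos: [0.6062, -0.1124, 0.2341]
orientation: [0.0, 0.709, 0.706, 0.0]
wrist_force: [0.5, 1.1, 0.4]
finger_gap: 0.05
top pan floor z 0.0655 sink 0.0595 1874
scene pan floor z 0.0683 sink 0.0567 1084
wrist pan floor z 0.0668 sink 0.0582 16794
[654.3  20.9] 13.8 0.0867 785 [307.  39.]
[598.  -31.7] 20.6 0.0887 1232 [248.  99.]
[ 513.2 -225.9] 13.6 0.0229 178 [188. 242.]
[ 427.9 -237.5] 14.5 0.023 293 [130. 252.]
[ 439.  -300.2] 13.3 0.0226 165 [143. 287.]
t 28.1 tcp [ 0.6069 -0.1102  0.2336] yaw 90.0 J6 1.26 gap 0.0499 F [-0.2  0.9  0.9]
  shift cm [-11.78  -9.3    8.35] rotvec deg [ 0. -0.  0.]
```

View pics/s8z.png

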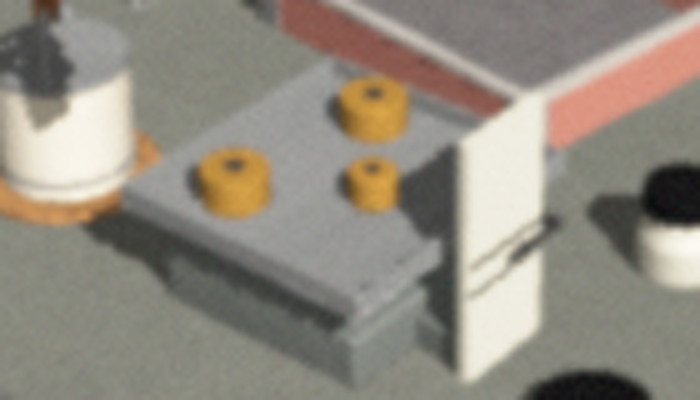

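View pics/w8.png

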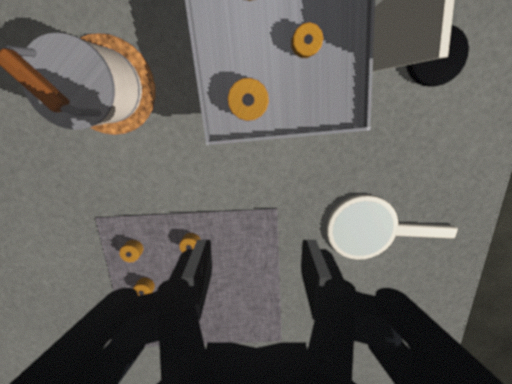

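```bash
python3 -m inch '[[-3.9,-3.1,0,0,0,0,5],[-3.9,-3.1,0,0,0,0,5],[-3.9,-3.1,2,0,0,0,5],[0,0,5,0,0,0,5],[0,0,3,0,0,0,5]]'; python3 -m inch '[[0,0,0,0,0,0,5],[0,0,0,0,0,0,5]]'; python3 -c "
from slugs import *
p=snap('wrist','w9');slugs(p,.016,.035,(.3,.75,-.5,-.1))
p=snap('top');P=pts(p);c=P[215:250,155:190];print('lining',np.median(c[...,2]))
to(.514,-.228,.009,90)"
```

```text
clock: 28.6
tcp_pos: [0.5146, -0.2251, 0.1326]
orientation: [-0.0, 0.708, 0.706, -0.0]
wrist_force: [0.3, 0.0, -0.3]
finger_gap: 0.0503
clock: 28.8
tcp_pos: [0.5159, -0.2244, 0.135]
orientation: [-0.0, 0.707, 0.707, -0.0]
wrist_force: [0.8, -0.6, -0.0]
finger_gap: 0.0502
[ 514.2 -228.3] 13.7 0.0245 615 [253. 190.]
[ 429.2 -239.3] 13.8 0.0243 633 [165. 201.]
[ 436.2 -302.7] 13.8 0.0242 246 [174. 256.]
lining 0.006886263631214362
t 28.9 tcp [ 0.5173 -0.2254  0.1368] yaw 90.0 J6 1.02 gap 0.05 F [ 1.  1. -0.]
  shift cm [-0.24 -0.36 12.78] rotvec deg [0.2 0.1 0. ]
```

```bash
python3 -m inch '[[-0.3,-0.2,4,0,0,0,5],[0,0,4,0,0,0,5],[0,0,3,0,0,0,5],[0,0,1.5,0,0,0,5],[0,0,0,0,0,0,5]]' 40; python3 -m inch '[[0,0,0,0,0,0,2],[0,0,0,0,0,0,2],[0,0,0,0,0,0,2],[0,0,0,0,0,0,2]]';  python3 -m inch '[[0,0,-2,0,0,0,2],[0,0,-4,0,0,0,2],[0,0,-4,0,0,0,2],[0,0,-5,0,0,0,2],[0,0,-5,0,0,0,2]]'; python3 -m inch '[[0,0,-1,0,0,0,2]]'; python3 to.py .55 .29 .22 90
```

```text
clock: 29.4
tcp_pos: [0.5135, -0.2278, 0.0091]
orientation: [-0.001, 0.707, 0.707, -0.0]
wrist_force: [0.2, 0.0, 0.8]
finger_gap: 0.0497
clock: 29.8
tcp_pos: [0.5153, -0.2293, 0.0121]
orientation: [0.002, 0.707, 0.707, 0.001]
wrist_force: [0.1, 0.8, 7.0]
finger_gap: 0.0258
clock: 30.3
tcp_pos: [0.513, -0.2282, 0.2121]
orientation: [0.0, 0.708, 0.707, 0.0]
wrist_force: [1.0, -1.1, -1.5]
finger_gap: 0.0261
clock: 30.4
tcp_pos: [0.5161, -0.2301, 0.2273]
orientation: [0.006, 0.708, 0.707, 0.001]
wrist_force: [0.6, -0.6, 0.2]
finger_gap: 0.0261
t 30.4 tcp [ 0.5161 -0.2301  0.2273] yaw 89.9 J6 1.01 gap 0.0261 F [ 0.6 -0.6  0.2]
  shift cm [52.02  3.32  0.43] rotvec deg [ 0.6  0.4 -0.1]
```

```bash
python3 -m inch '[[3.9,0.2,0,0,0,0,2],[4.9,0.3,0,0,0,0,2],[4.9,0.3,0,0,0,0,2],[4.9,0.3,0,0,0,0,2],[4.9,0.3,0,0,0,0,2]]';python3 -m inch '[[4.9,0.3,0,0,0,0,2],[4.9,0.3,0,0,0,0,2],[4.9,0.3,0,0,0,0,2],[4.9,0.3,0,0,0,0,2],[4.9,0.3,0,0,0,0,2]]'; python3 -m inch '[[4,0.4,0,0,0,0,2],[0,0,0,0,0,0,2],[0,0,0,0,0,0,2]]'; python3 to.py .55 .29 .02 90
```

```text
clock: 30.9
tcp_pos: [0.5273, 0.0083, 0.2196]
orientation: [0.0, 0.708, 0.706, 0.0]
wrist_force: [0.7, -0.1, -1.2]
finger_gap: 0.0262
clock: 31.4
tcp_pos: [0.5426, 0.2535, 0.2196]
orientation: [0.0, 0.708, 0.707, 0.0]
wrist_force: [1.5, -0.3, -0.8]
finger_gap: 0.0261
clock: 31.7
tcp_pos: [0.5465, 0.2923, 0.2189]
orientation: [0.0, 0.707, 0.707, -0.001]
wrist_force: [-0.2, -0.5, -0.7]
finger_gap: 0.0258
t 31.7 tcp [0.5465 0.2923 0.2189] yaw 90.1 J6 1.93 gap 0.0258 F [-0.2 -0.5 -0.7]
  shift cm [-0.21  0.37 19.89] rotvec deg [-0.   0.1  0.1]
```

```bash
python3 -m inch '[[0,0,4,0,0,0,2],[0,0,5,0,0,0,2],[0,0,5,0,0,0,2],[0,0,4,0,0,0,2],[0,0,1.5,0,0,0,2]]';python3 -m inch '[[0,0,0.4,0,0,0,2],[0,0,0,0,0,0,2],[0,0,0,0,0,0,2]]'; python3 -m inch '[[0,0,0,0,0,0,3.2],[0,0,0,0,0,0,4.4],[0,0,0,0,0,0,4.4]]'; python3 -m inch '[[0,0,-2,0,0,0,4.4],[0,0,-4,0,0,0,4.4],[0,0,-5,0,0,0,4.4],[0,0,-5,0,0,0,4.4],[0,0,-4,0,0,0,5]]'
python3 - <<'E'
from slugs import *
p=snap('top','t9'); p=snap('wrist','w10'); slugs(p,.016,.045,(.35,.65,.19,.4))
to(.429,-.239,.22,90)
E
```

```text
clock: 32.2
tcp_pos: [0.5436, 0.2882, 0.0199]
orientation: [-0.001, 0.708, 0.706, -0.004]
wrist_force: [-0.1, 0.6, -0.9]
finger_gap: 0.0256
clock: 32.5
tcp_pos: [0.5485, 0.2912, 0.0224]
orientation: [0.001, 0.708, 0.706, 0.001]
wrist_force: [1.0, -0.0, -0.8]
finger_gap: 0.026
clock: 32.8
tcp_pos: [0.5477, 0.2918, 0.0217]
orientation: [0.0, 0.708, 0.707, 0.001]
wrist_force: [0.4, 0.4, -0.2]
finger_gap: 0.0436
clock: 33.3
tcp_pos: [0.5474, 0.2918, 0.2244]
orientation: [0.001, 0.707, 0.707, 0.001]
wrist_force: [1.5, 0.8, -0.7]
finger_gap: 0.05
[549.5 293.2] 13.8 0.0233 350 [253. 165.]
t 33.4 tcp [0.5502 0.2929 0.2285] yaw 89.9 J6 1.93 gap 0.05 F [-0.   0.6 -0.6]
  shift cm [-53.2  -12.07   0.48] rotvec deg [ 0.7 -0.3 -0.1]
```

View pics/t9.png

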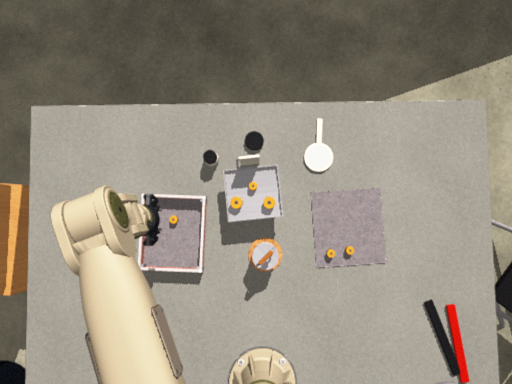

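```bash
python3 -m inch '[[-3.9,-0.9,0,0,0,0,5],[-4.8,-1.1,0,0,0,0,5],[-4.8,-1.1,0,0,0,0,5],[-4.8,-1.1,0,0,0,0,5],[-4.8,-1.1,0,0,0,0,5]]';python3 -m inch '[[-4.8,-1.1,0,0,0,0,5],[-4.8,-1.1,0,0,0,0,5],[-4.8,-1.1,0,0,0,0,5],[-4.8,-1.1,0,0,0,0,5],[-4.8,-1.1,0,0,0,0,5]]';python3 -m inch '[[-4.8,-1.1,0,0,0,0,5],[-1.1,-0.2,4,0,0,0,5],[0,0,5,0,0,0,5],[0,0,0,0,0,0,5],[0,0,0,0,0,0,5]]'; python3 -c "
from slugs import *
p=snap('wrist','w11');slugs(p,.016,.035,(.3,.75,-.5,-.1))
to(.429,-.239,.009,90)"
```

```text
clock: 33.9
tcp_pos: [0.4928, 0.0592, 0.2203]
orientation: [0.0, 0.707, 0.707, -0.0]
wrist_force: [0.4, -1.0, 0.3]
finger_gap: 0.0498
clock: 34.4
tcp_pos: [0.4375, -0.1809, 0.2205]
orientation: [0.0, 0.707, 0.707, 0.0]
wrist_force: [1.0, 0.7, -0.2]
finger_gap: 0.0496
clock: 34.9
tcp_pos: [0.4246, -0.2376, 0.1305]
orientation: [-0.001, 0.708, 0.707, -0.0]
wrist_force: [0.3, 0.2, 0.9]
finger_gap: 0.0497
[ 429.5 -239.7] 13.8 0.0249 656 [259. 189.]
[ 438.4 -304.4] 14.0 0.025 567 [268. 250.]
t 34.95 tcp [ 0.4261 -0.2385  0.1321] yaw 90.0 J6 0.9 gap 0.05 F [-0.6  0.3  0.6]
  shift cm [-0.04  0.28 12.32] rotvec deg [ 0.1  0.  -0. ]
```

```bash
python3 -m inch '[[-0.1,0.3,4,0,0,0,5],[0,0,4,0,0,0,5],[0,0,3,0,0,0,5],[0,0,1.2,0,0,0,5],[0,0,0,0,0,0,5]]' 40; python3 -m inch '[[0,0,0,0,0,0,2],[0,0,0,0,0,0,2],[0,0,0,0,0,0,2],[0,0,0,0,0,0,2]]';  python3 -m inch '[[0,0,-2,0,0,0,2],[0,0,-4,0,0,0,2],[0,0,-4,0,0,0,2],[0,0,-5,0,0,0,2],[0,0,-5,0,0,0,2]]'; python3 -m inch '[[0,0,-1,0,0,0,2]]'; python3 to.py .49 .29 .22 90
```

```text
clock: 35.45
tcp_pos: [0.4292, -0.2394, 0.0093]
orientation: [0.0, 0.707, 0.707, -0.0]
wrist_force: [-0.3, 0.3, -0.6]
finger_gap: 0.0503
clock: 35.85
tcp_pos: [0.4302, -0.2406, 0.0111]
orientation: [0.002, 0.707, 0.707, 0.0]
wrist_force: [-0.4, 0.6, 6.0]
finger_gap: 0.026
clock: 36.35
tcp_pos: [0.4282, -0.2392, 0.2118]
orientation: [0.001, 0.708, 0.707, 0.0]
wrist_force: [1.0, -0.6, -0.9]
finger_gap: 0.0256
clock: 36.45
tcp_pos: [0.4311, -0.2414, 0.2264]
orientation: [0.006, 0.708, 0.707, 0.001]
wrist_force: [0.8, -0.1, -0.9]
finger_gap: 0.0262
t 36.45 tcp [ 0.4311 -0.2414  0.2264] yaw 89.9 J6 0.9 gap 0.0262 F [ 0.8 -0.1 -0.9]
  shift cm [53.15  5.82  0.28] rotvec deg [ 0.6  0.5 -0.1]
```

```bash
python3 -m inch '[[3.9,0.4,0,0,0,0,2],[4.9,0.5,0,0,0,0,2],[4.9,0.5,0,0,0,0,2],[4.9,0.5,0,0,0,0,2],[4.9,0.5,0,0,0,0,2]]';python3 -m inch '[[4.9,0.6,0,0,0,0,2],[4.9,0.6,0,0,0,0,2],[4.9,0.6,0,0,0,0,2],[4.9,0.6,0,0,0,0,2],[4.9,0.6,0,0,0,0,2]]'; python3 -m inch '[[5,0.6,0,0,0,0,2],[0.2,0,0,0,0,0,2],[0,0,0,0,0,0,2]]'; python3 to.py .49 .29 .02 90
```

```text
clock: 36.95
tcp_pos: [0.4525, -0.0026, 0.2193]
orientation: [0.001, 0.708, 0.706, 0.0]
wrist_force: [1.2, -1.0, -1.0]
finger_gap: 0.0257
clock: 37.45
tcp_pos: [0.4828, 0.2428, 0.2192]
orientation: [0.0, 0.707, 0.707, 0.001]
wrist_force: [1.5, -0.2, -1.1]
finger_gap: 0.026
clock: 37.75
tcp_pos: [0.4885, 0.2934, 0.2183]
orientation: [0.0, 0.707, 0.708, -0.0]
wrist_force: [0.1, 0.8, -1.9]
finger_gap: 0.0258
t 37.75 tcp [0.4885 0.2934 0.2183] yaw 90.1 J6 1.97 gap 0.0258 F [ 0.1  0.8 -1.9]
  shift cm [-0.33  0.16 19.83] rotvec deg [-0.   0.   0.1]
```

```bash
python3 -m inch '[[0,-0.3,4,0,0,0,2],[0,0,5,0,0,0,2],[0,0,5,0,0,0,2],[0,0,4,0,0,0,2],[0,0,1.5,0,0,0,2]]';python3 -m inch '[[0,0,0.4,0,0,0,2],[0,0,0,0,0,0,2],[0,0,0,0,0,0,2]]'; python3 -m inch '[[0,0,0,0,0,0,3],[0,0,0,0,0,0,3.8],[0,0,0,0,0,0,3.8]]'; python3 -m inch '[[0,0,-2,0,0,0,3.8],[0,0,-4,0,0,0,3.8],[0,0,-5,0,0,0,3.8],[0,0,-5,0,0,0,3.8],[0,0,-4,0,0,0,5]]'
python3 - <<'E'
from slugs import *
p=snap('wrist','w12'); slugs(p,.016,.045,(.35,.65,.19,.4))
p=snap('top'); slugs(p,.012,.045,(.3,.75,-.5,-.1))
to(.4385,-.304,.22,90)
E
```

```text
clock: 38.25
tcp_pos: [0.4828, 0.2889, 0.0196]
orientation: [-0.001, 0.708, 0.706, -0.003]
wrist_force: [-0.6, -0.5, -0.7]
finger_gap: 0.0262
clock: 38.55
tcp_pos: [0.4874, 0.292, 0.0213]
orientation: [0.001, 0.708, 0.706, 0.001]
wrist_force: [0.3, 0.3, 0.2]
finger_gap: 0.0259
clock: 38.85
tcp_pos: [0.4867, 0.2925, 0.0206]
orientation: [0.0, 0.708, 0.707, 0.001]
wrist_force: [-0.7, -0.1, 0.3]
finger_gap: 0.0377
clock: 39.35
tcp_pos: [0.4864, 0.2925, 0.2232]
orientation: [0.001, 0.707, 0.707, 0.001]
wrist_force: [1.4, 0.7, 0.4]
finger_gap: 0.0496
[492.9 296.3] 13.9 0.033 372 [257. 164.]
[554.2 293. ] 16.0 0.0335 393 [306. 165.]
[ 437.1 -301.8] 13.5 0.0224 55 [349. 250.]
t 39.45 tcp [0.4891 0.2938 0.2269] yaw 90.0 J6 1.97 gap 0.0503 F [0.4 0.5 0.5]
  shift cm [-59.79  -5.02   0.36] rotvec deg [ 0.7 -0.3 -0. ]
```

```bash
python3 -m inch '[[-3.9,-0.3,0,0,0,0,5],[-4.9,-0.4,0,0,0,0,5],[-4.9,-0.4,0,0,0,0,5],[-4.9,-0.4,0,0,0,0,5],[-4.9,-0.4,0,0,0,0,5]]';python3 -m inch '[[-4.9,-0.4,0,0,0,0,5],[-4.9,-0.4,0,0,0,0,5],[-4.9,-0.4,0,0,0,0,5],[-4.9,-0.4,0,0,0,0,5],[-4.9,-0.4,0,0,0,0,5]]';python3 -m inch '[[-4.9,-0.4,0,0,0,0,5],[-4.9,-0.4,0,0,0,0,5],[-1.8,-0.2,4,0,0,0,5],[0,0,5,0,0,0,5],[0,0,0,0,0,0,5]]'; python3 -m inch '[[0,0,0,0,0,0,5]]'; python3 -c "
from slugs import *
p=snap('wrist','w13');slugs(p,.016,.035,(.3,.75,-.5,-.1))
to(.4385,-.304,.009,90)"
```

```text
clock: 39.95
tcp_pos: [0.466, 0.0558, 0.2193]
orientation: [0.0, 0.707, 0.707, -0.0]
wrist_force: [1.0, 0.1, -0.2]
finger_gap: 0.0497
clock: 40.45
tcp_pos: [0.4457, -0.1895, 0.2195]
orientation: [0.0, 0.708, 0.707, 0.0]
wrist_force: [1.4, -0.7, -0.2]
finger_gap: 0.05
clock: 40.95
tcp_pos: [0.4315, -0.3004, 0.1227]
orientation: [-0.007, 0.708, 0.706, -0.0]
wrist_force: [-0.7, 1.1, -0.6]
finger_gap: 0.0501
clock: 41.05
tcp_pos: [0.4354, -0.3028, 0.1293]
orientation: [-0.002, 0.708, 0.707, -0.0]
wrist_force: [0.5, -0.6, 0.9]
finger_gap: 0.0499
[ 438.2 -304.6] 14.0 0.0251 647 [257. 190.]
t 41.1 tcp [ 0.4369 -0.3038  0.1311] yaw 90.0 J6 0.81 gap 0.05 F [ 0.3 -0.5  0.9]
  shift cm [-1.000e-02  1.500e-01  1.221e+01] rotvec deg [ 0.  0. -0.]
```

```bash
python3 -m inch '[[0,0.1,4,0,0,0,5],[0,0,4,0,0,0,5],[0,0,3,0,0,0,5],[0,0,1.1,0,0,0,5],[0,0,0,0,0,0,5]]' 40; python3 -m inch '[[0,0,0,0,0,0,2],[0,0,0,0,0,0,2],[0,0,0,0,0,0,2],[0,0,0,0,0,0,2]]';  python3 -m inch '[[0,0,-2,0,0,0,2],[0,0,-4,0,0,0,2],[0,0,-4,0,0,0,2],[0,0,-5,0,0,0,2],[0,0,-5,0,0,0,2]]'; python3 -m inch '[[0,0,-1,0,0,0,2]]'; python3 to.py .435 .28 .22 90
```

```text
clock: 41.6
tcp_pos: [0.4381, -0.3038, 0.0095]
orientation: [0.0, 0.707, 0.707, -0.0]
wrist_force: [0.5, 0.0, 0.2]
finger_gap: 0.0499
clock: 42.0
tcp_pos: [0.439, -0.3052, 0.0114]
orientation: [0.002, 0.708, 0.707, 0.0]
wrist_force: [-0.4, 1.3, 7.0]
finger_gap: 0.026
clock: 42.5
tcp_pos: [0.4371, -0.3036, 0.2118]
orientation: [0.001, 0.708, 0.707, 0.0]
wrist_force: [2.4, -1.9, -1.1]
finger_gap: 0.0257
clock: 42.6
tcp_pos: [0.4398, -0.306, 0.2267]
orientation: [0.006, 0.708, 0.707, 0.0]
wrist_force: [0.8, 0.5, -0.2]
finger_gap: 0.0258
t 42.6 tcp [ 0.4398 -0.306   0.2267] yaw 89.9 J6 0.81 gap 0.0258 F [ 0.8  0.5 -0.2]
  shift cm [58.6  -0.55  0.15] rotvec deg [ 0.5  0.5 -0.1]
```

```bash
python3 -m inch '[[3.9,0.6,0,0,0,0,2],[4.8,0.7,0,0,0,0,2],[4.8,0.7,0,0,0,0,2],[4.8,0.7,0,0,0,0,2],[4.8,0.7,0,0,0,0,2]]';python3 -m inch '[[4.8,0.7,0,0,0,0,2],[4.8,0.7,0,0,0,0,2],[4.8,0.7,0,0,0,0,2],[4.8,0.7,0,0,0,0,2],[4.8,0.7,0,0,0,0,2]]'; python3 -m inch '[[4.8,0.7,0,0,0,0,2],[2,0.6,0,0,0,0,2],[0,0,0,0,0,0,2]]'; python3 to.py .52 .235 .02 90; python3 -c "
from h import *
snap('scene','s14')"
```

```text
clock: 43.1
tcp_pos: [0.4715, -0.071, 0.2192]
orientation: [0.001, 0.708, 0.706, 0.0]
wrist_force: [0.6, -0.9, -1.0]
finger_gap: 0.0263
clock: 43.6
tcp_pos: [0.5068, 0.1693, 0.2192]
orientation: [0.0, 0.708, 0.707, 0.0]
wrist_force: [0.6, -0.4, -1.1]
finger_gap: 0.0262
clock: 43.9
tcp_pos: [0.5201, 0.2382, 0.2186]
orientation: [0.0, 0.706, 0.708, 0.001]
wrist_force: [0.6, -0.6, -1.9]
finger_gap: 0.0258
t 43.9 tcp [0.5201 0.2382 0.2186] yaw 90.2 J6 1.86 gap 0.0258 F [ 0.6 -0.6 -1.9]
  shift cm [-0.34 -0.03 19.86] rotvec deg [ 0.  -0.   0.2]
```

View pics/s14.png

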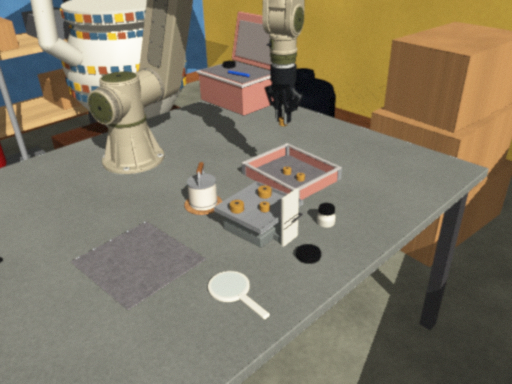

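The felt is empty, three slugs are on the pan and two are in the tray. The last one is in the jaws at (281,122).

```bash
python3 -m inch '[[-0.2,0,4,0,0,0,2],[0,0,5,0,0,0,2],[0,0,5,0,0,0,2],[0,0,4,0,0,0,2],[0,0,1.5,0,0,0,2]]';python3 -m inch '[[0,0,0.4,0,0,0,2],[0,0,0,0,0,0,2],[0,0,0,0,0,0,2]]'; python3 -m inch '[[0,0,0,0,0,0,3],[0,0,0,0,0,0,3.8],[0,0,0,0,0,0,3.8]]'; python3 -m inch '[[0,0,-2,0,0,0,3.8],[0,0,-4,0,0,0,3.8],[0,0,-5,0,0,0,3.8],[0,0,-5,0,0,0,3.8],[0,0,-4,0,0,0,5]]'; python3 -m inch '[[0,-3,-2,0,0,0,5],[0,-3,-2,0,0,0,5],[0,0,0,0,0,0,5],[0,0,0,0,0,0,5]]'
python3 - <<'E'
from pan import *
panz('top','t15');p=panz('scene','s15')
E
python3 -c "
import cv2;i=cv2.imread('pics/s15.png')[140:270,180:350];cv2.imwrite('pics/s15z.png',cv2.resize(i,None,fx=4.5,fy=4.5,interpolation=cv2.INTER_CUBIC))"
```

```text
clock: 44.45
tcp_pos: [0.5164, 0.2306, 0.0195]
orientation: [-0.002, 0.708, 0.706, -0.003]
wrist_force: [-0.7, -0.1, -1.2]
finger_gap: 0.0257
clock: 44.75
tcp_pos: [0.5213, 0.233, 0.0213]
orientation: [0.001, 0.708, 0.706, 0.001]
wrist_force: [-0.4, -0.7, -0.6]
finger_gap: 0.026
clock: 45.05
tcp_pos: [0.5206, 0.2334, 0.0207]
orientation: [0.001, 0.708, 0.707, 0.001]
wrist_force: [-0.5, 0.4, 0.1]
finger_gap: 0.0383
clock: 45.55
tcp_pos: [0.5204, 0.2334, 0.2233]
orientation: [0.001, 0.707, 0.707, 0.001]
wrist_force: [0.9, 0.5, 0.1]
finger_gap: 0.0498
clock: 45.95
tcp_pos: [0.4601, 0.2336, 0.2607]
orientation: [0.001, 0.707, 0.707, 0.001]
wrist_force: [-0.3, 0.2, 0.3]
finger_gap: 0.0495
top pan floor z 0.0662 sink 0.0588 1873
scene pan floor z 0.0683 sink 0.0567 1081
```

View pics/s15z.png

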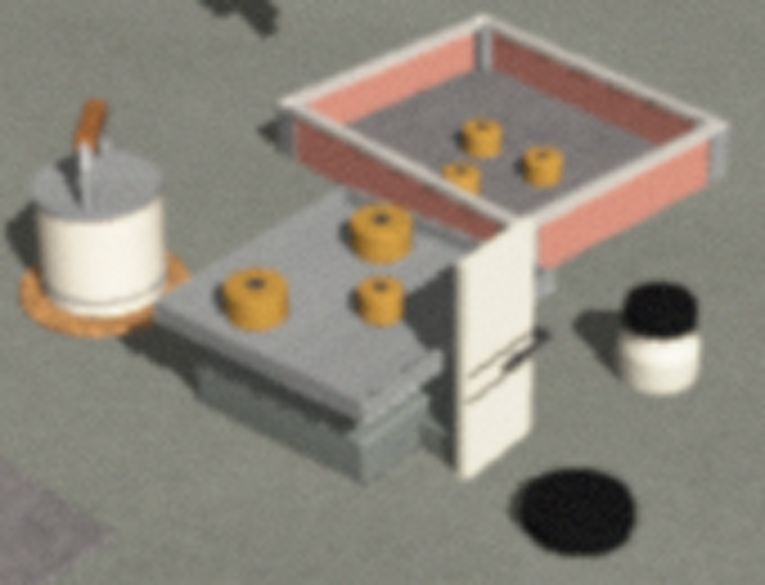

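View pics/t15.png

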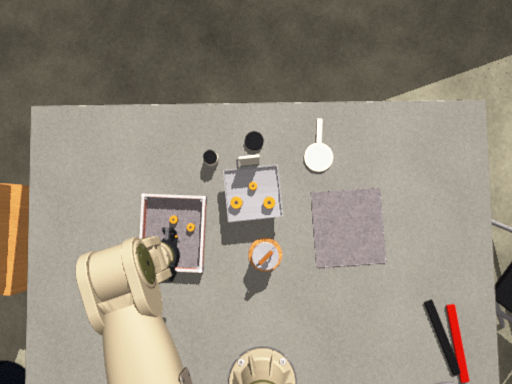

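```bash
python3 -c "
from h import *
print(workorder.hand_in())"
```

```text
the job is handed in; nothing more can be done
None
```

I did the whole job in the order asked and handed it in at about 46 s. No verdict comes back, so the result below rests on my own last checks.

- **Canister:** I lifted it by its handle off the scale. It stands upright in the middle of the cork mat.
- **Counterweight:** Six slugs were present, two large and four small. Both large ones and one small one are on the pan. The depth images put the sink at 58.8 mm (top camera) and 56.7 mm (scene camera). The two differ by about 2 mm, but both are inside the 53 to 67 mm band. The scene picture also shows the pointer between the two black lines.
- **Leftovers:** The other three small slugs are in the pink tray and the felt is empty.
- **Bystanders:** The jar, mirror and compact look where they were in the first picture. I judged this by eye and did not measure it.

The strongest contact was about 28 N, when the canister touched down on the cork. At hand-in the gripper was clear of everything.

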